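# Load the spare analyser cartridge from behind the reagent bottles

### The job

The spare cartridge stands in the grey tray behind three reagent bottles. Move all three bottles onto the green parking mat, then take the cartridge, seat it on the two rails of the clamp dock, lengthwise along the jaws and about centred on them, and close the sliding jaw until the cartridge is held flat between it and the fixed jaw. Then put every bottle back upright in the very place in the tray where it stood at the start; no bottle nor the cartridge may ever tip over.

Things in the scene. Friction and masses are not known exactly. Their poses are not given: they have to be found in the camera images.
- bottle_blue_center (a point): Reagent bottle with blue cap: upright straight cylinder, 36 mm diameter, 105 mm tall (cap: top 29 mm), 0.08-0.17 kg. Point: its centre, 52.5 mm above its foot; z up. Starts in the tray in a close row of three, about 50 mm between centres along the tray's y, order varies. Best gripped high, across the tray's x, fingertips above the 50 mm tall cartridge close behind.
- bottle_red_center (a point): Reagent bottle with red cap: upright straight cylinder, 36 mm diameter, 105 mm tall (cap: top 29 mm), 0.08-0.17 kg. Point: its centre, 52.5 mm above its foot; z up. Starts in the tray in a close row of three, about 50 mm between centres along the tray's y, order varies. Best gripped high, across the tray's x, fingertips above the 50 mm tall cartridge close behind.
- bottle_yellow_center (a point): Reagent bottle with yellow cap: upright straight cylinder, 36 mm diameter, 105 mm tall (cap: top 29 mm), 0.08-0.17 kg. Point: its centre, 52.5 mm above its foot; z up. Starts in the tray in a close row of three, about 50 mm between centres along the tray's y, order varies. Best gripped high, across the tray's x, fingertips above the 50 mm tall cartridge close behind.
- cartridge_center (a point): Analyser cartridge: white upright block, green label on top, dark side windows; 30 mm thick (x), 110 mm long (y), 50 mm tall, 0.2-0.32 kg. Point: its centre, half-way up. Either long side may face the fixed jaw. Starts in the tray on the +x side of the bottles, a few mm from them, with free room behind it. Grip across its thickness, near the top.
- tray: Grey reagent tray, fixed, 130 mm (x) by 190 mm (y), rim 14 mm high, floor 4 mm above the table. Origin: centre of its underside. The bottles stand about 34 mm from its centre on the -x side; the cartridge lies along y, about 10 mm from its centre on the +x side.
- mat: Green parking mat with two white lines along its long edges, fixed, 210 mm (x) by 140 mm (y), 3 mm thick. Origin: centre of its underside.
- dock_seat (a point): Point on the fixed grey clamp dock: middle of the dark fixed jaw's face, at rail-top level (12 mm above the table). x points into the fixed jaw (closing direction), y along the jaws; bed and sliding jaw lie towards -x. Fixed jaw 120 mm long, 12 mm above the rails; rails 10 mm wide along x at y = +-35 mm. A clamped cartridge's centre is at (-15, 0, 25) mm from here, its length along y.
- jaw (a joint): Aluminium sliding jaw of the dock, 110 mm long, top 12 mm above the rail tops. Value: free gap in m between the jaw faces, 0 when they meet, at most 0.07; starts open at 0.058 to 0.07. About 3 N of sliding friction; it stays where it is left. Clamped on the cartridge it reads about 0.030.
- jaw_handle (a point): Orange post on the sliding jaw, by which it is slid: 16 by 16 mm, from 23 to 63 mm above the table, free above 24 mm. Point: on its axis, 15 mm below its top, 41 mm behind the sliding jaw's face; axes as the dock's (slide towards +x to close).

How it is judged:
By the outcome, as a careful person would: the job done as asked, in the order asked, and still so for the second after the job is handed in, with the robot touching nothing.
It also fails if it takes over 144 s, if anything falls off the work surface, if the arm or the gripper's body presses on something with over 40 N, if the wrist force passes 120 N, or if a joint passes its speed limit or range.

### The arm

A 6-joint arm with a two-finger parallel gripper is mounted at the origin on the work surface. World frame = base frame: x ahead of the robot, y to its left, z up, the work surface at z = 0. Lengths are in mm, angles in rad, forces in N, time in s.
With the tool pointing down it reaches from about 425 to 950 mm from the base axis. Payload 3.5 kg.
Tool frame: the origin (TCP) lies between the finger pads; the fingertips stand 22 mm ahead of it and the grasp point (between the pads) lies 3 mm ahead of it (finger_overhang is the distance from the TCP to the fingertips, in mm); z points along the fingers, y is the line along which they close (so a half turn about z gives the same grasp; the last joint's range is limited). The gripper opens to 85 mm and grips with 20 to 120 N. Pads are 22 mm wide; open, the fingers measure 114 mm over their backs; the gripper's body (76 mm by 85 mm) begins 54 mm behind the grasp point. The pads swing forward as they close: fully open they stand 13 mm farther back than shut.
Start: joints at [-1.346, 0.286, 1.577, -0, 1.279, -0.15], TCP at [247.13, -628.118, 224.425] pointing down, gripper open.
Joint ranges: [-2.77, 2.77], [-0.9, 2.22], [0.21, 2.48], [-1.53, 4.67], [0.24, 2.81], [-2.84, 2.84]. Speed limits (rad/s): [2.79, 2.79, 3.14, 3.14, 3.14, 3.14].

### API

Orientations are given as a rotation vector (axis times angle).
In Python, from station import read_state, get_image, camera_info, close_job, boxes_of, cut_out, finger_overhang gives the robot as it stands.
- The arm moves only by the tool apply_moves, never from a script. Its argument "targets" is a list that holds one entry, the list of rows, each a list of 7 numbers: the gripper's target within -1 to 1 (shut at 1, half-way at 0, fully open at -1), then the shift along the tool's x, y, z in units of 0.4 m (1.0 is 0.4 m), then the turn, a rotation vector about the tool's x, y, z in units of 180 degrees (1.0 is 180 degrees). In form: [[[claw, dx, dy, dz, wx, wy, wz], ...]]. A call has 1 to 5 rows; each row shifts and turns the commanded pose from where the row before left it, along the tool's axes as they then stand; what a row does not reach is not made up. A row lasts 1/8 s, in which the tool goes at most 62.5 mm and 10.7 degrees, less where a joint would pass 70% of its speed; a pose out of reach is approached as far as the arm can. A call with a number of a shift or a turn outside -1 to 1 is refused whole. A call with a gripper value outside its range is refused whole. The fingers move at their own pace and stop on an object; the grip force is fixed at half the most. Time passes only in rows, so rows that do not move let the fingers close. It gives the time, the measured TCP pose, the force, the opening and the grip force at its end, in the units of the state.
- read_state(): the state, without advancing time (a new reading comes with each control period).
- get_image(name): name is "scene" or "top" or "wrist"; returns the picture (400x640x3 uint8, red, green, blue); there is no depth.
- camera_info(name): a dict with "vertical_fov" (degrees; the focal length in pixels is half the picture's height over the tangent of half this angle, whatever the lens; pixels are square), "cx", "cy" (the principal point, pixels), "k1" (the pictures are not rectified: a ray, as slopes to the right and down, at radius r is drawn at 1 + k1 r^2 times it, then the intrinsics apply), "xyz" and "attitude" of the camera in the world; the wrist camera has in their place "T_tool_cam" (4x4, takes a point from camera to tool coordinates, whose origin is the TCP and whose axes are the flange's). Camera axes: x right, y down, z forward; pixel columns grow to the right and rows downward; lengths in mm; the calibration is good to about 2 mm. A picture is of the moment at which its call begins: read the wrist's pose just before it. camera_info takes no time and is no camera call.
- close_job(): hands the job in; it is judged then, once.
Trained networks look in the newest picture that a camera, given by its name, has taken for a name from the list of things; names that differ only in an ending like _2 or _b are one class to them, and where a whole thing is asked for, a point or a joint stands for the part that bears it (a point fixed in the world has none). Each returns a list of dicts, best first, with "conf" (0 to 1); they miss things now and then, are a little off and sometimes report something else, mostly with a low value. They report only what shows in the picture. A call takes as long as a camera call.
- boxes_of(camera, target): "uv" ([column, row] in pixels, amid what is visible of it).
- cut_out(camera, target): "mask" (400x640 bool, what is visible of it) and "uv" ([column, row] in pixels, amid what is visible of it).
The state is a dict: "time_s": time; "q": joint angles; "joint_vel": joint speeds; "tau": joint torques, N m; "tcp_pos": TCP position; "orientation": TCP orientation; "force": force on the tool from outside, world axes, zero at the start; "torque": the same for the moment, N m; "gripper_width": finger opening in mm; "finger_force": force on a finger pad.
Only numpy, scipy, OpenCV 4.12 (cv2) and the standard library are available. Lean on these libraries where they do the work, as an engineer would, in place of code of your own. Each camera call takes 0.05 s, during which the arm holds its last target. There are 200 camera calls.

## Working session

There is one attempt and no reset: what is moved stays moved. The work goes in short steps, Python scripts to look and compute and a tool call to move; the robot and the scene stay as the last step left them, time stands still between calls to the robot, and variables do not carry over. Pictures are saved under pics/ and viewed, at most 14 in all, crops included, and the job is handed in when it is done.

Besides the shell and the picture viewer there is one more tool, called after "Emit:" as name([rows], argument=value, ...), one row to a line, values as JSON. apply_moves: Moves the arm, as the interface text tells. Its arguments: {"type":"object","properties":{"targets":{"type":"array","items":{"type":"array","items":{"type":"array","items":{"type":"number","minimum":-1,"maximum":1}}}}},"required":["targets"]}

```bash
mkdir -p pics; ls; python3 - <<'E'
from station import *
import cv2
print(read_state())
for n in("scene","top","wrist"):
    print(n,camera_info(n))
    cv2.imwrite(f"pics/{n}0.png",get_image(n)[:,:,::-1])
print(finger_overhang)
E
```

```text
pics
{'time_s': 0.0, 'q': array([-1.34600467e+00,  2.87187238e-01,  1.57817696e+00, -1.10674868e-05,
        1.27859744e+00, -1.50004829e-01]), 'joint_vel': array([ 6.16761320e-04,  2.76379194e-04, -6.50581043e-04,  1.09706295e-03,
       -1.90713887e-03,  2.73603038e-05]), 'tau': array([-1.69078089e-04, -4.05987740e+01, -2.92622477e+01, -1.88669369e-04,
        5.96410609e-03,  4.84213459e-06]), 'tcp_pos': array([ 246.97634364, -627.4707329 ,  223.03283411]), 'orientation': array([-3.08426409e+00, -5.84853114e-01,  1.55628557e-04]), 'force': array([ 0.04941433,  0.08130383, -0.42048255]), 'torque': array([ 0.03799638, -0.00631478, -0.03027457]), 'finger_force': 0.0, 'gripper_width': 85.44147611790923}
scene {'vertical_fov': 42.53074175485274, 'cx': 315.1858079703923, 'cy': 201.85041679680862, 'k1': -0.057271788495633476, 'xyz': array([826.03711434, 468.86656348, 921.12277311]), 'attitude': array([-0.74006742, -2.79663404,  0.79530585])}
top {'vertical_fov': 54.21758517765204, 'cx': 311.7156185272033, 'cy': 199.529167304807, 'k1': -0.08474481962397434, 'xyz': array([450.66797779,  -6.11881768, 854.48355346]), 'attitude': array([-2.1543707 ,  2.15664089, -0.17882228])}
wrist {'vertical_fov': 71.12912193994771, 'cx': 319.8526830057416, 'cy': 199.3220235232162, 'k1': -0.024662315389781708, 'T_tool_cam': array([[-4.86176929e-04, -9.57489670e-01, -2.88467147e-01,
         7.38173909e+01],
       [ 9.99999748e-01, -6.14854936e-04,  3.55466626e-04,
        -2.80932761e-01],
       [-5.17721072e-04, -2.88466901e-01,  9.57489728e-01,
        -1.49422890e+02],
       [ 0.00000000e+00,  0.00000000e+00,  0.00000000e+00,
         1.00000000e+00]])}
22.0
```

View pics/scene0.png

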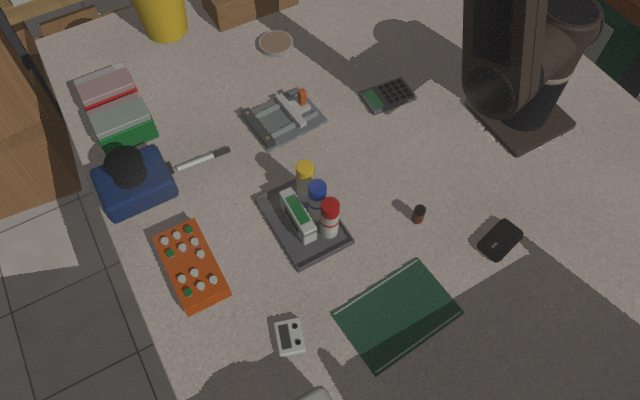

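View pics/top0.png

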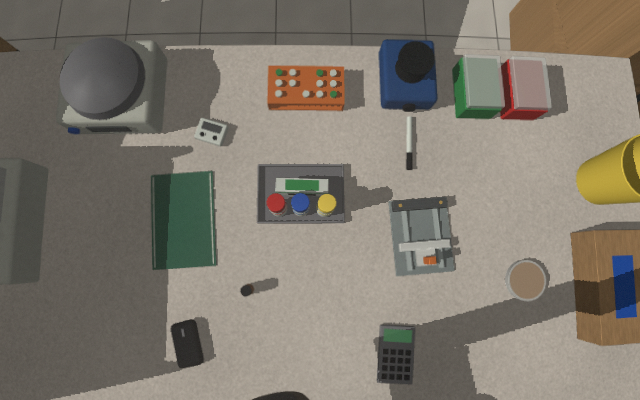

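```bash
cat > h.py <<'E'
import numpy as np, cv2
from scipy.spatial.transform import Rotation as R
from station import *
def cam(n,st=None):
    c=camera_info(n); f=200/np.tan(np.radians(c["vertical_fov"]/2))
    if n=="wrist":
        st=st or read_state(); T=np.eye(4); T[:3,:3]=R.from_rotvec(st["orientation"]).as_matrix(); T[:3,3]=st["tcp_pos"]
        T=T@c["T_tool_cam"]; Rm,t=T[:3,:3],T[:3,3]
    else: Rm,t=R.from_rotvec(c["attitude"]).as_matrix(),c["xyz"]
    return dict(f=f,cx=c["cx"],cy=c["cy"],k=c["k1"],R=Rm,t=np.array(t))
def proj(C,P):
    p=(np.atleast_2d(P)-C["t"])@C["R"]; s=p[:,:2]/p[:,2:]
    s=s*(1+C["k"]*(s**2).sum(1,keepdims=True))
    return s*C["f"]+[C["cx"],C["cy"]]
def ray(C,uv):
    K=np.array([[C["f"],0,C["cx"]],[0,C["f"],C["cy"]],[0,0,1]])
    s=cv2.undistortPoints(np.float64(np.atleast_2d(uv))[:,None],K,np.array([C["k"],0,0,0.]))[:,0]
    # model is r_d = r(1+k r^2): same as OpenCV
    return np.c_[s,np.ones(len(s))]@C["R"].T
def onz(C,uv,z):
    d=ray(C,uv); return C["t"]+d*((z-C["t"][2])/d[:,2])[:,None]
def tri(cs,uvs):
    A=np.zeros((3,3));b=np.zeros(3);L=[]
    for C,uv in zip(cs,uvs):
        d=ray(C,uv)[0];d/=np.linalg.norm(d);M=np.eye(3)-np.outer(d,d);A+=M;b+=M@C["t"];L.append((M,C["t"]))
    x=np.linalg.solve(A,b); return x,[round(float(np.linalg.norm(M@(x-t))),1) for M,t in L]
def snap(n,name):
    im=get_image(n); cv2.imwrite(f"pics/{name}.png",im[:,:,::-1]); return im
def move_to(target,tool_yaw=None):
    "relative move in tool axes (units of 0.4 m, half turns)"
    st=read_state(); Rm=R.from_rotvec(st["orientation"])
    print("tcp",st["tcp_pos"].round(1),"d/0.4m",(Rm.inv().apply(np.array(target)-st["tcp_pos"])/400).round(4))
    if tool_yaw is not None:
        Rt=down(tool_yaw); print("rot/pi",((Rm.inv()*Rt).as_rotvec()/np.pi).round(4))
def down(yaw):
    "tool z down, tool y (closing line) at world angle yaw"
    y=np.array([np.cos(yaw),np.sin(yaw),0]);z=np.array([0,0,-1.]);return R.from_matrix(np.c_[np.cross(y,z),y,z])
E
python3 - <<'E'
from h import *
im={n:get_image(n) for n in("scene","top")}
C={n:cam(n) for n in im}
print(proj(C["top"],[[450,0,0],[550,0,0],[450,100,0]]).round(0))
st=read_state();print("tool R",R.from_rotvec(st["orientation"]).as_matrix().round(3))
masks={}
for t in["bottle_blue_center","bottle_red_center","bottle_yellow_center","cartridge_center","tray","mat","jaw","jaw_handle"]:
    u=[]
    for n in im:
        r=cut_out(n,t)
        print(t,n,[(round(x["conf"],2),np.round(x["uv"],1),int(x["mask"].sum())) for x in r[:3]])
        if r: masks[t+"__"+n]=r[0]["mask"];u.append(r[0]["uv"])
    if len(u)==2: p,e=tri([C[n] for n in im],u);print("   ",p.round(1),e)
np.savez_compressed("m0.npz",**masks)
# cap colours
caps={"red":((170,10),),"blue":((110,130),),"yellow":((20,35),)}
for c,(lo,hi) in {"red":(170,10),"blue":(108,130),"yellow":(18,35)}.items():
    u=[]
    for n,box in (("top",(255,350,185,220)),("scene",(290,345,155,225))):
        hsv=cv2.cvtColor(im[n],cv2.COLOR_RGB2HSV);H,S,V=hsv[...,0],hsv[...,1],hsv[...,2]
        m=((H>=lo)&(H<=hi) if lo<hi else (H>=lo)|(H<=hi))&(S>110)&(V>50)
        b=np.zeros_like(m);b[box[2]:box[3],box[0]:box[1]]=1;m&=b
        k,l,s,ce=cv2.connectedComponentsWithStats(m.astype(np.uint8));i=1+s[1:,4].argmax();u.append(ce[i]);print(c,n,ce[i].round(1),s[i])
    p,e=tri([C["top"],C["scene"]],u);print("  ",p.round(1),e)
E
```

```text
[[301. 257.]
 [301. 211.]
 [255. 257.]]
tool R [[ 0.931  0.366 -0.   ]
 [ 0.366 -0.931  0.001]
 [ 0.    -0.001 -1.   ]]
bottle_blue_center scene [(0.62, array([318.3, 196.6]), 586)]
bottle_blue_center top [(0.77, array([300.9, 205. ]), 353)]
    [553.2   0.7  66.4] [1.8, 1.8]
bottle_red_center scene [(0.66, array([330.4, 217.3]), 747)]
bottle_red_center top [(0.57, array([274. , 204.5]), 370), (0.37, array([289.7, 196.4]), 3313)]
    [555.4  54.3  66.8] [0.2, 0.2]
bottle_yellow_center scene [(0.87, array([304.1, 177.4]), 562)]
bottle_yellow_center top [(0.72, array([288.6, 192. ]), 3245), (0.64, array([324.6, 201.8]), 348), (0.61, array([424.5, 250.2]), 739)]
    [575.2  14.  161.7] [11.9, 11.9]
cartridge_center scene [(0.97, array([295.4, 217.2]), 1046)]
cartridge_center top [(0.65, array([298.4, 190.8]), 813)]
    [597.    1.3  20.6] [6.7, 6.7]
tray scene [(0.6, array([294.2, 237.2]), 3033)]
tray top [(0.61, array([307.1, 194.2]), 3349)]
    [601.7 -14.9 -85.7] [0.7, 0.7]
mat scene [(0.68, array([396.6, 314.9]), 8154)]
mat top [(0.61, array([183.8, 219.8]), 6018)]
    [530.8 261.3 -10.3] [0.6, 0.6]
jaw scene [(0.76, array([296.7, 103.6]), 698)]
jaw top []
jaw_handle scene [(0.69, array([294.7, 108.2]), 591)]
jaw_handle top [(0.97, array([425.8, 250.8]), 811), (0.73, array([327. , 201.5]), 341)]
    [ 460.5 -270.5   10.8] [1.2, 1.2]
red top [275.6 202.5] [266 193  20  20 286]
red scene [329.7 207.6] [321 197  19  23 354]
   [555.3  49.3  95.6] [0.6, 0.6]
blue top [299.7 202. ] [291 193  18  19 272]
blue scene [317.7 190.2] [309 182  17  19 219]
   [555.6   2.8  94. ] [1.6, 1.6]
yellow top [326.4 202.9] [318 194  19  19 286]
yellow scene [304.5 169.5] [296 160  18  21 309]
   [554.2 -50.2  96.5] [0.7, 0.7]
```

Emit:
apply_moves([
  [[-1, 0, 0, -0.02, 0, 0, -0.0544], [-1, 0, 0, -0.02, 0, 0, -0.0544], [-1, 0, 0, -0.02, 0, 0, -0.0544], [-1, 0, 0, -0.02, 0, 0, -0.0544], [-1, 0, 0, -0.02, 0, 0, -0.0544]],
])

```text
time_s: 1.68
tcp_pos: [247.1, -628.1, 264.7]
orientation: [-2.561, -1.819, -0.0]
force: [-0.2, -0.1, 0.5]
gripper_width: 85.4
finger_force: 0.0
```

Emit:
apply_moves([
  [[-1, 0, 0, 0, 0, 0, -0.0544], [-1, 0, 0, 0, 0, 0, -0.0546], [-1, 0.11, 0.06, 0, 0, 0, 0], [-1, 0.12, 0.07, 0, 0, 0, 0], [-1, 0.12, 0.07, 0, 0, 0, 0]],
])

```text
time_s: 2.3
tcp_pos: [327.5, -486.7, 264.4]
orientation: [2.221, 2.221, 0.0]
force: [-0.6, -0.3, -0.2]
gripper_width: 85.3
finger_force: 0.0
```

Emit:
apply_moves([
  [[-1, 0.12, 0.07, 0, 0, 0, 0], [-1, 0.12, 0.07, 0, 0, 0, 0], [-1, 0.12, 0.07, 0, 0, 0, 0], [-1, 0.12, 0.07, 0, 0, 0, 0], [-1, 0.12, 0.07, 0, 0, 0, 0]],
])

```text
time_s: 2.92
tcp_pos: [467.5, -246.3, 264.8]
orientation: [2.22, 2.222, 0.0]
force: [-0.2, 1.0, -0.5]
gripper_width: 85.7
finger_force: 0.0
```

Emit:
apply_moves([
  [[-1, 0.08, 0.02, 0, 0, 0, 0], [-1, 0, 0, 0, 0, 0, 0]],
])

```text
time_s: 3.18
tcp_pos: [475.3, -214.0, 264.7]
orientation: [2.216, 2.226, 0.0]
force: [0.1, -1.7, 0.1]
gripper_width: 85.4
finger_force: 0.0
```

```bash
python3 - <<'E'
from h import *
import pickle
st=read_state();im=snap("wrist","w_dock1");pickle.dump((st,im),open("wd1.pkl","wb"))
big=cv2.resize(im,(800,500));cv2.imwrite("pics/w_dock1b.png",big[:,:,::-1])
print(st["tcp_pos"])
E
```

```text
[ 475.26556206 -214.04252459  264.6574156 ]
```

View pics/w_dock1b.png

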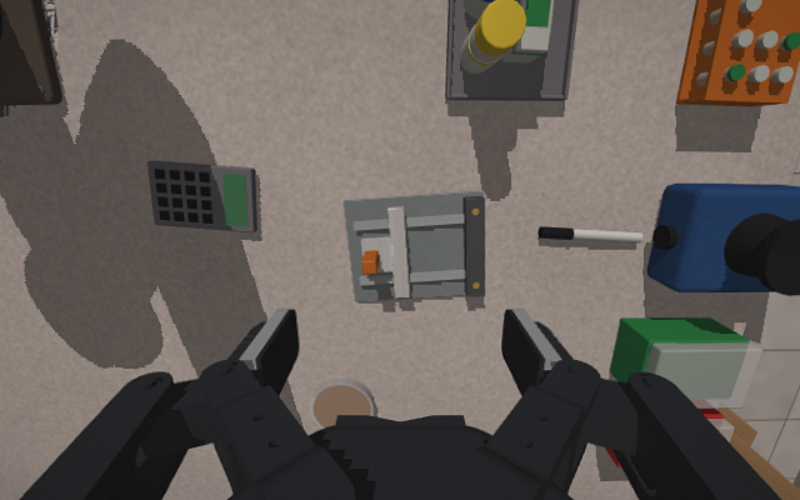

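Emit:
apply_moves([
  [[-1, 0.1, 0, 0, 0, 0, 0], [-1, 0.1, 0, 0, 0, 0, 0], [-1, 0, 0, 0, 0, 0, 0]],
])

```text
time_s: 3.6
tcp_pos: [474.4, -135.5, 264.6]
orientation: [2.219, 2.224, -0.0]
force: [-1.0, -0.8, 0.4]
gripper_width: 85.3
finger_force: 0.0
```

```bash
python3 - <<'E'
from h import *
import pickle
st=read_state();im=snap("wrist","w_dock2");pickle.dump((st,im),open("wd2.pkl","wb"))
print(st["tcp_pos"])
E
```

```text
[ 474.42978923 -135.51207919  264.57951658]
```

```bash
python3 - <<'E'
from h import *
import pickle
o=[]
for i in(1,2):
    st,im=pickle.load(open(f"wd{i}.pkl","rb"))
    C=cam("wrist",st);u=proj(C,[[490,-265,20]])[0].astype(int);print(u)
    x0,y0=u[0]-65,u[1]-60;print(i,"crop origin",x0,y0)
    o.append(cv2.resize(im[y0:y0+125,x0:x0+130],None,fx=3.05,fy=3.05,interpolation=cv2.INTER_CUBIC))
    print(o[-1].shape)
cv2.imwrite("pics/dockcrops.png",np.hstack(o)[:,:,::-1])
E
```

```text
[329 203]
1 crop origin 264 143
(381, 396, 3)
[329 251]
2 crop origin 264 191
(381, 396, 3)
```

View pics/dockcrops.png

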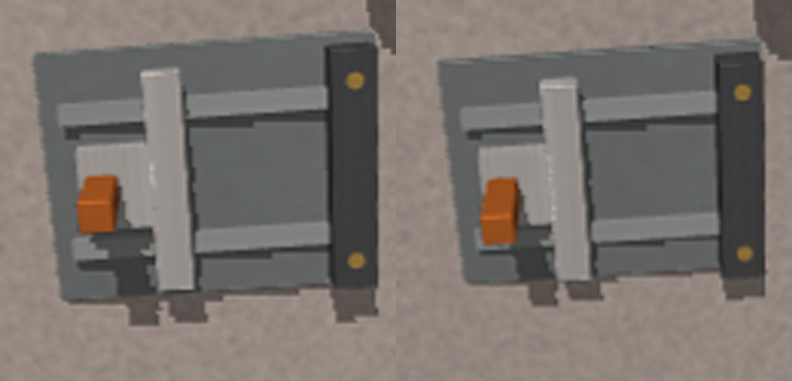

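```bash
python3 - <<'E'
from h import *
import pickle
Cs=[cam("wrist",pickle.load(open(f"wd{i}.pkl","rb"))[0]) for i in(1,2)]
org=[(264,143),(264,191)]
def px(i,u): return np.array(org[i])+(np.array(u)+.5)/3.05-.5
pts={"boltT":((355,81),(346,93)),"boltB":((356,260),(348,254)),"handle":((97,218),(102,227)),
"fjTL":((328,48),(319,57)),"fjTR":((377,46),(365,56)),"fjBR":((377,291),(368,277)),"sjTL":((143,73),(144,82)),"sjTR":((180,70),(180,80)),"sjBL":((160,290),(161,279)),"sjBR":((194,288),(194,278))}
for k,(a,b) in pts.items():
    x,e=tri(Cs,[px(0,a),px(1,b)]); z=63 if k=="handle" else 24
    print(k,x.round(1),e,"onz",onz(Cs[0],px(0,a),z)[0].round(1),onz(Cs[1],px(1,b),z)[0].round(1))
E
```

```text
boltT [ 560.4 -213.    25.2] [0.1, 0.1] onz [ 560.8 -213.2   24. ] [ 560.5 -213.5   24. ]
boltB [ 566.4 -301.2   27.4] [0.0, 0.0] onz [ 567.2 -302.6   24. ] [ 567.2 -303.3   24. ]
handle [ 442.2 -270.5   53.3] [0.2, 0.2] onz [ 443.4 -267.    63. ] [ 442.9 -264.9   63. ]
fjTL [ 549.8 -200.4    8. ] [0.5, 0.5] onz [ 547.4 -198.    24. ] [ 546.3 -194.9   24. ]
fjTR [ 572.3 -198.9   10.9] [0.6, 0.6] onz [ 569.8 -197.    24. ] [ 568.5 -194.3   24. ]
fjBR [ 581.6 -324.3   13.2] [0.1, 0.1] onz [ 578.9 -319.3   24. ] [ 578.6 -317.2   24. ]
sjTL [ 461.7 -211.9   13.2] [0.5, 0.5] onz [ 462.6 -210.    24. ] [ 461.6 -207.8   24. ]
sjTR [ 479.5 -210.    15.3] [0.2, 0.2] onz [ 479.6 -208.5   24. ] [ 479.1 -206.8   24. ]
sjBL [ 470.  -320.9   20. ] [0.4, 0.4] onz [ 470.4 -319.1   24. ] [ 469.7 -318.3   24. ]
sjBR [ 487.2 -318.5   22.7] [0.2, 0.2] onz [ 487.4 -317.9   24. ] [ 487.  -317.7   24. ]
```

Emit:
apply_moves([
  [[-1, 0.11, 0.05, 0, 0, 0, 0], [-1, 0.11, 0.05, 0, 0, 0, 0], [-1, 0.11, 0.05, 0, 0, 0, 0], [-1, 0.11, 0.03, 0, 0, 0, 0], [-1, 0, 0, 0, 0, 0, 0]],
])

```text
time_s: 4.28
tcp_pos: [547.4, 40.6, 264.2]
orientation: [2.218, 2.225, -0.0]
force: [-0.0, -0.5, 0.5]
gripper_width: 85.4
finger_force: 0.0
```

```bash
python3 - <<'E'
from h import *
import pickle
st=read_state();im=snap("wrist","w_tray1");pickle.dump((st,im),open("wt1.pkl","wb"))
print(st["tcp_pos"])
E
```

```text
[547.40917233  40.57489352 264.20113438]
```

Emit:
apply_moves([
  [[-1, 0.11, 0, 0, 0, 0, 0], [-1, 0.11, 0, 0, 0, 0, 0], [-1, 0, 0, 0, 0, 0, 0]],
])

```text
time_s: 4.7
tcp_pos: [546.6, 127.9, 264.4]
orientation: [2.219, 2.223, -0.0]
force: [-0.1, -1.0, 0.5]
gripper_width: 85.2
finger_force: 0.0
```

```bash
python3 - <<'E'
from h import *
import pickle
st=read_state();im=snap("wrist","w_tray2");pickle.dump((st,im),open("wt2.pkl","wb"))
print(st["tcp_pos"])
im1=pickle.load(open("wt1.pkl","rb"))[1]
v=np.vstack([im1[0:280,100:600],im[100:400,100:600]]);print(v.shape)
cv2.imwrite("pics/trays.png",v[:,:,::-1])
E
```

```text
[546.61554101 127.89419227 264.38767626]
(580, 500, 3)
```

View pics/trays.png

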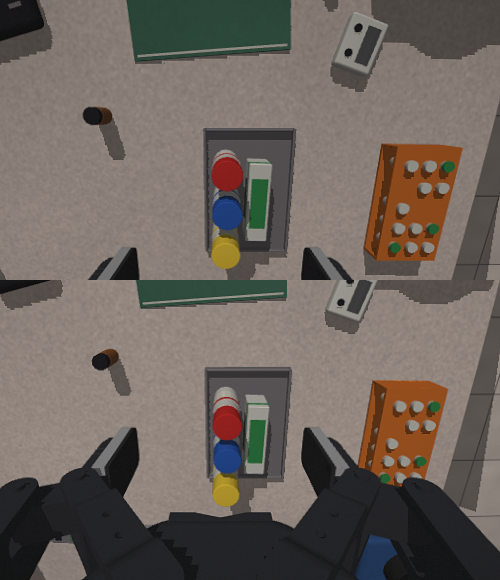

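```bash
cat > fit.py <<'E'
from h import *
from scipy.optimize import minimize
HU={"red":(172,8),"blue":(106,130),"yellow":(18,34),"green":(50,80)}
def cmask(im,c,S0=110,V0=40):
    h=cv2.cvtColor(im,cv2.COLOR_RGB2HSV);H,S,V=h[...,0].astype(int),h[...,1],h[...,2];lo,hi=HU[c]
    return ((H>=lo)&(H<=hi) if lo<hi else (H>=lo)|(H<=hi))&(S>S0)&(V>V0)
a=np.linspace(0,2*np.pi,40)
def hull(C,x,y,z0,z1,r=18):
    P=np.array([[x+r*np.cos(t),y+r*np.sin(t),z] for z in(z0,z1) for t in a])
    return cv2.convexHull(proj(C,P).astype(np.float32))[:,0]
SS=3
def fitcaps(views,init,foot,order):
    """views: [(C,im)], init {c:(x,y)}; fits xy of each and common foot height"""
    cs=list(init);W=[]
    for C,im in views:
        p=np.vstack([hull(C,*init[c],foot,foot+105) for c in cs]);lo=np.maximum(p.min(0).astype(int)-12,0);hi=np.minimum(p.max(0).astype(int)+12,[640,400])
        sub=im[lo[1]:hi[1],lo[0]:hi[0]];m=np.stack([cmask(sub,c) for c in cs]).astype(np.float32);W.append((C,lo,m))
    def ren(C,lo,shape,v):
        h,w=shape;L=np.zeros((h*SS,w*SS),np.uint8)
        d=sorted(range(len(cs)),key=lambda i:-np.hypot(v[2*i]-C["t"][0],v[2*i+1]-C["t"][1]))
        f=v[-1]
        for i in d:
            for z0,z1,val in((f,f+80,0),(f+76,f+105,i+1)):
                q=(hull(C,v[2*i],v[2*i+1],z0,z1)-lo+.5)*SS-.5
                cv2.fillPoly(L,[np.round(q*16).astype(np.int32)],val,shift=4)
        return np.stack([cv2.resize((L==i+1).astype(np.float32),(w,h),interpolation=cv2.INTER_AREA) for i in range(len(cs))])
    def cost(v): return sum(np.abs(ren(C,lo,m.shape[1:],v)-m).sum()/m.sum() for C,lo,m in W)
    v0=np.r_[np.ravel([init[c] for c in cs]),foot]
    S=np.vstack([v0]+[v0+4*e for e in np.eye(len(v0))])
    r=minimize(cost,v0,method="Nelder-Mead",options=dict(initial_simplex=S,maxiter=900,xatol=.05,fatol=1e-4))
    return {c:r.x[2*i:2*i+2].round(1) for i,c in enumerate(cs)},round(r.x[-1],1),round(r.fun/len(W),3)
E
python3 - <<'E'
from fit import *
import pickle
V={}
for i in(1,2):
    st,im=pickle.load(open(f"wt{i}.pkl","rb"));V[f"w{i}"]=(cam("wrist",st),im)
for n in("top","scene"):V[n]=(cam(n),cv2.imread(f"pics/{n}0.png")[:,:,::-1].copy())
init={"red":(555,50),"blue":(555,0),"yellow":(555,-50)}
for g in(("w1","w2"),("top","scene"),("w1","w2","top","scene")):
    print(g,fitcaps([V[k] for k in g],init,4,None))
for g,(C,im) in V.items():
    m=cmask(im,"green",90);k,l,s,ce=cv2.connectedComponentsWithStats(m.astype(np.uint8))
    u=proj(C,[[599,0,54]])[0]
    ok=[i for i in range(1,k) if s[i,4]>40 and np.hypot(*(ce[i]-u))<25]
    for i in ok:
        b=cv2.boxPoints(cv2.minAreaRect(np.argwhere(l==i)[:,::-1].astype(np.float32)))
        P=onz(C,b,54);print(g,s[i,4],ce[i].round(1),"ctr",onz(C,ce[i],54)[0].round(1),P[:,:2].round(1).tolist());V[g]+=(ce[i],)
print(tri([V["w1"][0],V["w2"][0]],[V["w1"][2],V["w2"][2]]))
print(tri([V["top"][0],V["scene"][0]],[V["top"][2],V["scene"][2]]))
m=np.load("m0.npz")["mat__top"]
b=cv2.boxPoints(cv2.minAreaRect(np.argwhere(m)[:,::-1].astype(np.float32)));P=onz(V["top"][0],b,3);print("mat",P[:,:2].round(0).tolist(),P.mean(0).round(0))
m=np.load("m0.npz")["tray__top"]
b=cv2.boxPoints(cv2.minAreaRect(np.argwhere(m)[:,::-1].astype(np.float32)));P=onz(V["top"][0],b,14);print("tray",P[:,:2].round(0).tolist(),P.mean(0).round(0))
E
```

```text
('w1', 'w2') ({'red': array([555.7,  49. ]), 'blue': array([556.4,   1.9]), 'yellow': array([554.9, -50.4])}, np.float64(1.5), np.float64(0.094))
('top', 'scene') ({'red': array([555.2,  48.4]), 'blue': array([555.9,   1.9]), 'yellow': array([554.3, -50.2])}, np.float64(4.0), np.float64(0.228))
('w1', 'w2', 'top', 'scene') ({'red': array([555.5,  49. ]), 'blue': array([556.3,   1.5]), 'yellow': array([554.6, -49.9])}, np.float64(1.9), np.float64(0.162))
w1 750 [358.1 203.1] ctr [599.4   0.7  54. ] [[587.7, -34.1], [590.1, 34.5], [610.5, 33.0], [609.3, -35.7]]
w2 620 [356.2 260.9] ctr [5.995e+02 3.000e-01 5.400e+01] [[587.3, -34.6], [590.2, 35.1], [610.7, 33.3], [608.9, -36.7]]
top 326 [301.8 184.6] ctr [598.9  -2.3  54. ] [[589.7, 31.3], [610.6, 30.7], [608.3, -36.6], [587.4, -35.8]]
scene 258 [298.2 210.7] ctr [598.5   4.1  54. ] [[607.4, -27.7], [587.6, -29.9], [589.6, 32.5], [608.9, 34.2]]
(array([599.20819787,   1.07776366,  55.33301387]), [0.0, 0.0])
(array([598.39520617,  -0.87358785,  47.61565567]), [2.2, 2.2])
mat [[636.0, 341.0], [640.0, 195.0], [427.0, 182.0], [422.0, 322.0]] [531. 260.   3.]
tray [[655.0, 97.0], [655.0, -95.0], [520.0, -93.0], [520.0, 94.0]] [588.   1.  14.]
```

Emit:
apply_moves([
  [[-1, -0.07, 0.01, 0.08, 0, 0, 0], [-1, -0.07, 0.012, 0.08, 0, 0, 0], [-1, -0.0575, 0, 0.08, 0, 0, 0], [-1, 0, 0, 0.045, 0, 0, 0], [-1, 0, 0, 0, 0, 0, 0]],
])

```text
time_s: 5.38
tcp_pos: [554.4, 48.1, 149.0]
orientation: [-2.221, -2.218, 0.003]
force: [-0.1, -0.2, -0.9]
gripper_width: 85.5
finger_force: 0.0
```

```bash
python3 -c "
from h import *
move_to((555.5,49,88),0.0)"
```

```text
tcp [554.4  48.1 149. ] d/0.4m [0.0023 0.0033 0.1524]
rot/pi [-0.001  -0.0001 -0.0004]
```

Emit:
apply_moves([
  [[-1, 0.002, 0.003, 0.075, 0, 0, 0], [-1, 0, 0, 0.0775, 0, 0, 0], [-1, 0, 0, 0, 0, 0, 0], [1, 0, 0, 0, 0, 0, 0], [1, 0, 0, 0, 0, 0, 0]],
])

```text
time_s: 6.0
tcp_pos: [558.1, 50.0, 91.7]
orientation: [2.218, 2.221, 0.004]
force: [0.9, -0.2, 0.3]
gripper_width: 51.9
finger_force: 0.0
```

Emit:
apply_moves([
  [[1, 0, 0, 0, 0, 0, 0], [1, 0, 0, 0, 0, 0, 0], [1, 0, 0, 0, 0, 0, 0]],
])

```text
time_s: 6.38
tcp_pos: [557.7, 49.9, 91.4]
orientation: [2.219, 2.221, 0.003]
force: [-0.7, -0.4, 6.5]
gripper_width: 33.3
finger_force: 59.2
```

Emit:
apply_moves([
  [[1, 0, 0, -0.03, 0, 0, 0], [1, 0, 0, -0.05, 0, 0, 0], [1, 0, 0, -0.05, 0, 0, 0], [1, 0.04, -0.006, 0, 0, 0, 0], [1, 0.08, -0.01, 0, 0, 0, 0]],
])

```text
time_s: 7.0
tcp_pos: [549.4, 98.5, 140.8]
orientation: [-2.222, -2.22, 0.001]
force: [0.3, 0.7, -1.8]
gripper_width: 32.8
finger_force: 59.8
```

Emit:
apply_moves([
  [[1, 0.1, -0.01, 0, 0, 0, 0], [1, 0.1, -0.01, 0, 0, 0, 0], [1, 0.1, -0.01, 0, 0, 0, 0], [1, 0.1, -0.01, 0, 0, 0, 0], [1, 0.06, -0.01, 0, 0, 0, 0]],
])

```text
time_s: 7.62
tcp_pos: [528.0, 284.4, 139.8]
orientation: [-2.217, -2.223, 0.003]
force: [-1.0, -1.2, -2.4]
gripper_width: 32.7
finger_force: 59.8
```

Emit:
apply_moves([
  [[1, 0.025, 0, 0, 0, 0, 0], [1, 0, 0, 0.06, 0, 0, 0], [1, 0, 0, 0.05, 0, 0, 0], [1, 0, 0, 0, 0, 0, 0]],
])

```text
time_s: 8.12
tcp_pos: [527.8, 290.8, 94.2]
orientation: [-2.219, -2.22, 0.009]
force: [-0.2, -0.2, -1.4]
gripper_width: 33.2
finger_force: 59.9
```

```bash
python3 - <<'E'
from h import *
snap("wrist","w_carry");snap("scene","s_carry")
s=read_state();print(s["tcp_pos"],s["force"],s["torque"])
E
```

```text
[529.8707188  291.57230407  97.15759898] [ 0.54921127  0.08646641 -0.50208333] [-0.03138798  0.00534862 -0.02118462]
```

View pics/s_carry.png

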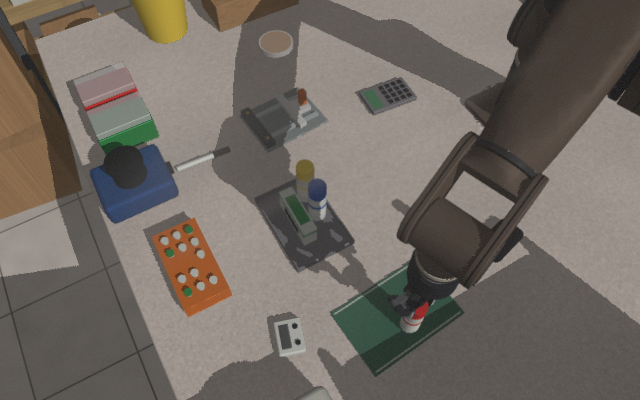

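Emit:
apply_moves([
  [[1, 0, 0, 0.01, 0, 0, 0], [1, 0, 0, 0.011, 0, 0, 0], [1, 0, 0, 0, 0, 0, 0], [0.2, 0, 0, 0, 0, 0, 0], [-0.2, 0, 0, 0, 0, 0, 0]],
])

```text
time_s: 8.85
tcp_pos: [530.0, 292.0, 89.1]
orientation: [2.22, 2.222, 0.001]
force: [-0.6, -1.1, -0.2]
gripper_width: 50.6
finger_force: 0.0
```

Emit:
apply_moves([
  [[-0.6, 0, 0, 0, 0, 0, 0], [-1, 0, 0, 0, 0, 0, 0], [-1, 0, 0, -0.06, 0, 0, 0], [-1, 0, 0, -0.08, 0, 0, 0], [-1, -0.11, 0.01, -0.06, 0, 0, 0]],
])

```text
time_s: 9.48
tcp_pos: [534.1, 249.3, 170.4]
orientation: [2.216, 2.226, 0.003]
force: [0.9, 0.8, 0.1]
gripper_width: 85.4
finger_force: 0.0
```

Emit:
apply_moves([
  [[-1, -0.13, 0.01, 0, 0, 0, 0], [-1, -0.13, 0.01, 0, 0, 0, 0], [-1, -0.11, 0.01, 0, 0, 0, 0], [-1, 0, 0, 0, 0, 0, 0], [-1, 0, 0, 0, 0, 0, 0]],
])

```text
time_s: 10.1
tcp_pos: [545.9, 100.3, 168.9]
orientation: [-2.22, -2.222, -0.0]
force: [0.1, 0.1, -0.2]
gripper_width: 85.2
finger_force: 0.0
```

```bash
cat >> fit.py <<'E'
def avg(n=5,camname="wrist"):
    S=[]
    for i in range(n): S.append(read_state()); im=get_image(camname)
    s=dict(S[-1]); s["tcp_pos"]=np.mean([x["tcp_pos"] for x in S],0)
    s["orientation"]=R.concatenate([R.from_rotvec(x["orientation"]) for x in S]).mean().as_rotvec()
    print("tcp avg",s["tcp_pos"].round(1),"sd",np.std([x["tcp_pos"] for x in S],0).round(1),"yaw/tilt err",((down(0).inv()*R.from_rotvec(s["orientation"])).as_rotvec()).round(4),"t",round(s["time_s"],1))
    return s,im
def look(init,foot,n=5):
    s,im=avg(n); r=fitcaps([(cam("wrist",s),im)]+[(cam(k),get_image(k)) for k in("top","scene")],init,foot,None); print(r); return s,im
E
python3 - <<'E'
from fit import *
s,im=avg(6)
snap("wrist","w_b"); 
V=[(cam("wrist",s),im)]
T=[(cam(k),get_image(k)) for k in("top","scene")]
print(fitcaps(V+T,{"blue":(556,2),"yellow":(555,-50)},4,None))
print(fitcaps(T,{"red":(530,291)},3,None))
move_to((556.2,1.8,88))
E
```

```text
tcp avg [545.9 100.9 168.9] sd [0.  0.3 0. ] yaw/tilt err [ 0.0002  0.0003 -0.0021] t 10.3
({'blue': array([ 5.559e+02, -5.000e-01]), 'yellow': array([554.4, -49.8])}, np.float64(0.3), np.float64(0.751))
({'red': array([530., 291.])}, np.float64(3.0), np.float64(inf))
tcp [546.  100.5 169. ] d/0.4m [-0.2467  0.0252  0.2025]fit.py:27: RuntimeWarning: divide by zero encountered in scalar divide
  def cost(v): return sum(np.abs(ren(C,lo,m.shape[1:],v)-m).sum()/m.sum() for C,lo,m in W)
  np.max(np.abs(fsim[0] - fsim[1:])) <= fatol):
```

Emit:
apply_moves([
  [[-1, -0.08, 0.01, 0, 0, 0, 0], [-1, -0.1, 0.01, 0.02, 0, 0, 0], [-1, -0.066, 0.005, 0.04, 0, 0, 0], [-1, 0, 0, 0.06, 0, 0, 0], [-1, 0, 0, 0.06, 0, 0, 0]],
])

```text
time_s: 11.18
tcp_pos: [556.4, 1.1, 96.6]
orientation: [2.221, 2.221, 0.001]
force: [-0.5, -0.1, -0.1]
gripper_width: 85.3
finger_force: 0.0
```

Emit:
apply_moves([
  [[-1, 0, 0, 0.02, 0, 0, 0], [-1, 0, 0, 0, 0, 0, 0], [-1, 0, 0, 0, 0, 0, 0]],
])

```text
time_s: 11.55
tcp_pos: [557.0, 1.6, 90.3]
orientation: [2.219, 2.222, 0.002]
force: [0.7, -0.3, -0.9]
gripper_width: 85.3
finger_force: 0.0
```

Emit:
apply_moves([
  [[0, 0, 0, 0, 0, 0, 0], [1, 0, 0, 0, 0, 0, 0], [1, 0, 0, 0, 0, 0, 0], [1, 0, 0, 0, 0, 0, 0], [1, 0, 0, 0, 0, 0, 0]],
])

```text
time_s: 12.18
tcp_pos: [556.7, 1.5, 89.8]
orientation: [2.22, 2.222, 0.001]
force: [0.7, 0.3, 4.3]
gripper_width: 33.4
finger_force: 60.1
```

Emit:
apply_moves([
  [[1, 0, 0, -0.03, 0, 0, 0], [1, 0, 0, -0.05, 0, 0, 0], [1, 0, 0, -0.05, 0, 0, 0], [1, 0.04, 0, 0, 0, 0, 0], [1, 0.08, 0, 0, 0, 0, 0]],
])

```text
time_s: 12.8
tcp_pos: [555.6, 50.2, 140.3]
orientation: [-2.222, -2.22, 0.001]
force: [-0.6, -0.0, -0.8]
gripper_width: 33.4
finger_force: 59.7
```

Emit:
apply_moves([
  [[1, 0.1, 0, 0, 0, 0, 0], [1, 0.1, 0.015, 0, 0, 0, 0], [1, 0.1, 0.02, 0, 0, 0, 0], [1, 0.08, 0.02, 0, 0, 0, 0], [1, 0.05, 0.006, 0, 0, 0, 0]],
])

```text
time_s: 13.42
tcp_pos: [579.2, 223.7, 139.6]
orientation: [-2.217, -2.223, 0.003]
force: [-0.6, -0.1, -0.2]
gripper_width: 33.3
finger_force: 59.8
```

Emit:
apply_moves([
  [[1, 0.026, 0, 0, 0, 0, 0], [1, 0, 0, 0.06, 0, 0, 0], [1, 0, 0, 0.05, 0, 0, 0], [1, 0, 0, 0.0215, 0, 0, 0], [1, 0, 0, 0, 0, 0, 0]],
])

```text
time_s: 14.05
tcp_pos: [580.2, 231.6, 88.9]
orientation: [-2.221, -2.221, 0.001]
force: [-2.1, 0.1, 1.9]
gripper_width: 33.4
finger_force: 60.0
```

Emit:
apply_moves([
  [[1, 0, 0, 0, 0, 0, 0], [0.2, 0, 0, 0, 0, 0, 0], [-0.2, 0, 0, 0, 0, 0, 0], [-0.6, 0, 0, 0, 0, 0, 0], [-1, 0, 0, 0, 0, 0, 0]],
])

```text
time_s: 14.68
tcp_pos: [580.3, 232.0, 88.2]
orientation: [2.22, 2.222, -0.0]
force: [0.1, -0.9, -0.6]
gripper_width: 83.2
finger_force: 0.0
```

Emit:
apply_moves([
  [[-1, 0, 0, -0.06, 0, 0, 0], [-1, 0, 0, -0.08, 0, 0, 0], [-1, -0.09, -0.01, -0.06, 0, 0, 0], [-1, -0.11, -0.01, 0, 0, 0, 0], [-1, -0.12, -0.01, 0, 0, 0, 0]],
])

```text
time_s: 15.3
tcp_pos: [568.5, 103.1, 169.1]
orientation: [2.218, 2.223, 0.002]
force: [-0.0, 0.6, 0.7]
gripper_width: 85.6
finger_force: 0.0
```

Emit:
apply_moves([
  [[-1, -0.12, -0.01, 0, 0, 0, 0], [-1, -0.11, -0.01, 0, 0, 0, 0], [-1, 0, 0, 0, 0, 0, 0]],
])

```text
time_s: 15.68
tcp_pos: [560.5, 9.5, 168.5]
orientation: [2.225, 2.217, -0.0]
force: [0.5, 0.5, 1.1]
gripper_width: 85.3
finger_force: 0.0
```

```bash
python3 - <<'E'
from fit import *
s,im=avg(2)
cv2.imwrite("pics/w_c.png",im[:,:,::-1]);snap("scene","s_c")
print(fitcaps([(cam("wrist",s),im)],{"yellow":(555,-50)},4,None))
move_to((554.8,-50,88))
E
```

```text
tcp avg [560.5  10.2 168.5] sd [0.  0.7 0. ] yaw/tilt err [-0.0003  0.      0.0026] t 15.7
({'yellow': array([554.2, -55.9])}, np.float64(-5.4), np.float64(0.083))
tcp [560.6  12.6 168.4] d/0.4m [-0.1565 -0.0146  0.2009]
```

View pics/w_c.png

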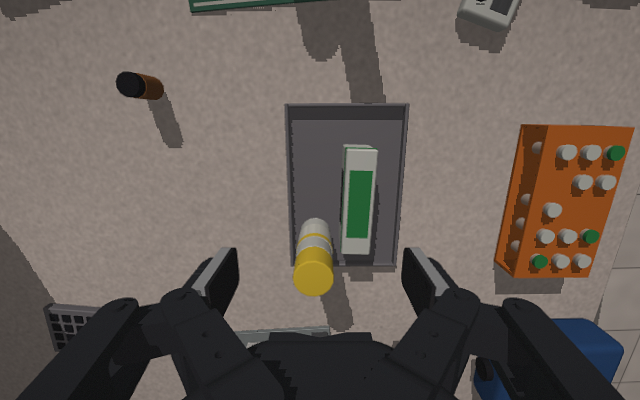

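Emit:
apply_moves([
  [[-1, -0.08, -0.01, 0, 0, 0, 0], [-1, -0.0765, -0.004, 0.02, 0, 0, 0], [-1, 0, 0, 0.06, 0, 0, 0], [-1, 0, 0, 0.07, 0, 0, 0], [-1, 0, 0, 0.05, 0, 0, 0]],
])

```text
time_s: 16.45
tcp_pos: [554.7, -49.0, 87.0]
orientation: [-2.217, -2.224, 0.001]
force: [0.7, -0.1, -0.5]
gripper_width: 85.2
finger_force: 0.0
```

Emit:
apply_moves([
  [[-1, 0, 0, 0, 0, 0, 0], [-1, 0, 0, 0, 0, 0, 0], [-1, 0, 0, 0, 0, 0, 0]],
])

```text
time_s: 16.82
tcp_pos: [556.0, -50.4, 89.9]
orientation: [2.218, 2.222, 0.002]
force: [0.1, -0.4, 0.6]
gripper_width: 85.7
finger_force: 0.0
```

Emit:
apply_moves([
  [[0, 0, 0, 0, 0, 0, 0], [1, 0, 0, 0, 0, 0, 0], [1, 0, 0, 0, 0, 0, 0], [1, 0, 0, 0, 0, 0, 0], [1, 0, 0, 0, 0, 0, 0]],
])

```text
time_s: 17.45
tcp_pos: [555.4, -50.8, 89.1]
orientation: [2.22, 2.222, 0.001]
force: [-0.0, -1.1, 2.7]
gripper_width: 33.6
finger_force: 60.1
```

Emit:
apply_moves([
  [[1, 0, 0, -0.03, 0, 0, 0], [1, 0, 0, -0.05, 0, 0, 0], [1, 0, 0, -0.05, 0, 0, 0], [1, 0.04, -0.01, 0, 0, 0, 0], [1, 0.08, -0.03, 0, 0, 0, 0]],
])

```text
time_s: 18.08
tcp_pos: [538.3, -2.0, 139.8]
orientation: [-2.222, -2.22, 0.0]
force: [0.4, 0.9, -2.4]
gripper_width: 33.7
finger_force: 59.8
```

Emit:
apply_moves([
  [[1, 0.1, -0.04, 0, 0, 0, 0], [1, 0.11, -0.04, 0, 0, 0, 0], [1, 0.11, -0.03, 0, 0, 0, 0], [1, 0.1, -0.02, 0, 0, 0, 0], [1, 0.08, -0.01, 0, 0, 0, 0]],
])

```text
time_s: 18.7
tcp_pos: [480.3, 199.5, 138.9]
orientation: [-2.217, -2.223, 0.003]
force: [1.0, 0.2, -2.0]
gripper_width: 33.7
finger_force: 59.8
```

Emit:
apply_moves([
  [[1, 0.05, -0.006, 0, 0, 0, 0], [1, 0.027, 0, 0, 0, 0, 0], [1, 0, 0, 0.06, 0, 0, 0], [1, 0, 0, 0.05, 0, 0, 0], [1, 0, 0, 0.0215, 0, 0, 0]],
])

```text
time_s: 19.32
tcp_pos: [479.1, 228.0, 88.0]
orientation: [-2.219, -2.22, 0.006]
force: [-10.5, -0.9, 29.1]
gripper_width: 33.5
finger_force: 62.8
```

Emit:
apply_moves([
  [[1, 0, 0, 0, 0, 0, 0], [1, 0, 0, 0, 0, 0, 0], [0.2, 0, 0, 0, 0, 0, 0], [-0.2, 0, 0, 0, 0, 0, 0], [-0.6, 0, 0, 0, 0, 0, 0]],
])

```text
time_s: 19.95
tcp_pos: [480.5, 228.1, 87.9]
orientation: [2.22, 2.222, 0.0]
force: [-0.8, -0.4, -0.4]
gripper_width: 67.5
finger_force: 0.0
```

Emit:
apply_moves([
  [[-1, 0, 0, 0, 0, 0, 0], [-1, 0, 0, -0.06, 0, 0, 0], [-1, 0, 0, -0.1, 0, 0, 0], [-1, -0.05, 0.03, -0.1, 0, 0, 0], [-1, -0.1, 0.06, -0.05, 0, 0, 0]],
])

```text
time_s: 20.58
tcp_pos: [517.4, 168.7, 214.9]
orientation: [2.215, 2.224, 0.006]
force: [0.4, 0.1, 0.0]
gripper_width: 85.5
finger_force: 0.0
```

Emit:
apply_moves([
  [[-1, -0.12, 0.06, 0, 0, 0, 0], [-1, -0.12, 0.06, 0, 0, 0, 0], [-1, -0.1, 0.06, 0, 0, 0, 0], [-1, 0, 0, 0, 0, 0, 0], [-1, 0, 0, 0, 0, 0, 0]],
])

```text
time_s: 21.2
tcp_pos: [588.2, 32.5, 211.5]
orientation: [-2.22, -2.221, 0.0]
force: [0.4, 0.7, 0.5]
gripper_width: 85.4
finger_force: 0.0
```

```bash
python3 - <<'E'
from fit import *
s,im=avg(3)
cv2.imwrite("pics/w_d.png",im[:,:,::-1]);snap("scene","s_d");snap("top","t_d")
C=cam("wrist",s);m=cmask(im,"green",90);k,l,st,ce=cv2.connectedComponentsWithStats(m.astype(np.uint8));u=proj(C,[[599,0,54]])[0]
for i in range(1,k):
    if st[i,4]>80 and np.hypot(*(ce[i]-u))<40:
        b=cv2.boxPoints(cv2.minAreaRect(np.argwhere(l==i)[:,::-1].astype(np.float32)));print(onz(C,ce[i],54)[0].round(1),onz(C,b,54)[:,:2].round(1).tolist())
move_to((599.4,0.6,46))
E
```

```text
tcp avg [588.   32.9 211.6] sd [0.1 0.3 0.1] yaw/tilt err [ 0.0007  0.0004 -0.0015] t 21.3
[5.993e+02 2.000e-01 5.400e+01] [[587.9, -35.4], [589.8, 33.9], [610.3, 33.3], [609.7, -36.2]]
tcp [588.1  33.3 211.9] d/0.4m [-0.0818  0.028   0.4148]
```

View pics/s_d.png

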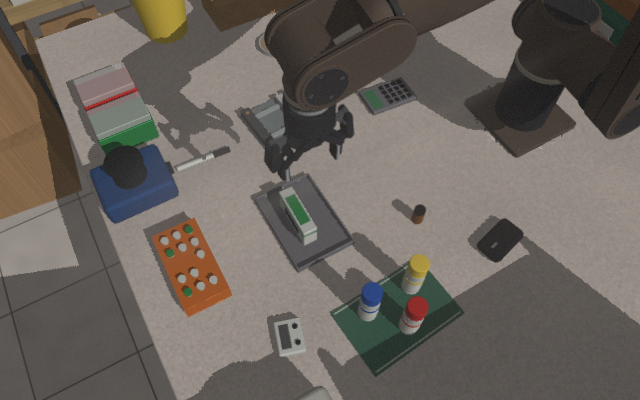

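Emit:
apply_moves([
  [[-1, -0.04, 0.014, 0.04, 0, 0, 0], [-1, -0.042, 0.014, 0.08, 0, 0, 0], [-1, 0, 0, 0.1, 0, 0, 0], [-1, 0, 0, 0.09, 0, 0, 0], [-1, 0, 0, 0.07, 0, 0, 0]],
])

```text
time_s: 22.08
tcp_pos: [598.5, -1.2, 56.7]
orientation: [-2.219, -2.221, 0.003]
force: [0.4, -0.3, 0.7]
gripper_width: 85.4
finger_force: 0.0
```

Emit:
apply_moves([
  [[-1, 0, 0, 0.033, 0, 0, 0], [-1, 0, 0, 0, 0, 0, 0], [-1, 0, 0, 0, 0, 0, 0]],
])

```text
time_s: 22.45
tcp_pos: [600.8, -0.9, 47.9]
orientation: [2.219, 2.221, 0.002]
force: [-0.0, -0.4, -0.0]
gripper_width: 85.6
finger_force: 0.0
```

Emit:
apply_moves([
  [[0, 0, 0, 0, 0, 0, 0], [1, 0, 0, 0, 0, 0, 0], [1, 0, 0, 0, 0, 0, 0], [1, 0, 0, 0, 0, 0, 0], [1, 0, 0, 0, 0, 0, 0]],
])

```text
time_s: 23.08
tcp_pos: [600.1, -0.6, 47.2]
orientation: [2.22, 2.222, 0.001]
force: [-0.5, -0.2, 2.4]
gripper_width: -0.0
finger_force: 1.4
```

```bash
python3 - <<'E'
from fit import *
s=read_state();print(s["gripper_width"],s["finger_force"],s["tcp_pos"],s["force"])
a=snap("scene","s_e");b=snap("wrist","w_e");c=snap("top","t_e")
v=np.vstack([cv2.resize(a[100:300,180:430],(500,400)),cv2.resize(b,(500,200))[:, :]])
v=np.hstack([cv2.resize(a[120:290,200:400],(400,340)),cv2.resize(b[100:400,150:500],(396,340))])
cv2.imwrite("pics/e.png",v[:,:,::-1])
E
```

```text
-0.0010056854335903807 1.4445369131863117 [ 6.00141800e+02 -5.99841807e-01  4.72234065e+01] [-0.50928747 -0.20982559  2.4259189 ]
```

View pics/e.png

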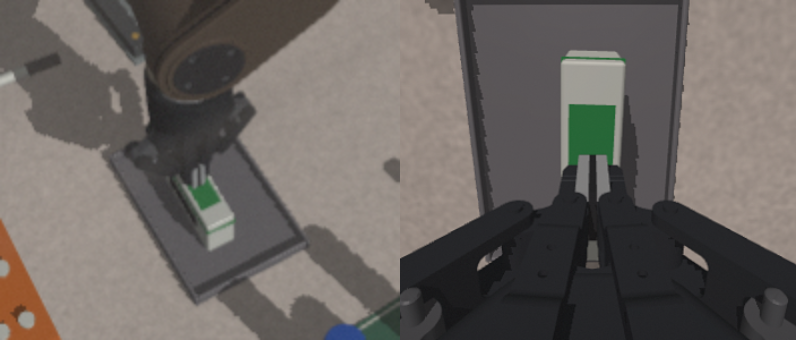

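```bash
python3 - <<'E'
from fit import *
s=read_state();C=cam("wrist",s)
for z in(-40,-20,0,22): print(z,proj(C,s["tcp_pos"]+np.array([[0,11,-z],[0,-11,-z]])).round(0).tolist())
im=get_image("wrist")
m=cmask(im,"green",90);k,l,st,ce=cv2.connectedComponentsWithStats(m.astype(np.uint8))
for i in range(1,k):
    if st[i,4]>100: print(st[i],ce[i].round(1), onz(C,[[st[i,0],st[i,1]],[st[i,0]+st[i,2],st[i,1]]],54).round(1).tolist())
E
```

```text
-40 [[320.0, 264.0], [320.0, 306.0]]
-20 [[320.0, 244.0], [320.0, 282.0]]
0 [[320.0, 229.0], [320.0, 263.0]]
22 [[320.0, 216.0], [320.0, 246.0]]
[ 299  192   41   54 1871] [318.4 215.6] [[589.2, 34.3, 54.0], [610.9, 34.3, 54.0]]
[604 325  26  21 409] [616.4 334.8] [[782.6, -54.0, 54.0], [800.6, -54.6, 54.0]]
```

Emit:
apply_moves([
  [[1, 0, 0, -0.1, 0, 0, 0], [1, 0, 0, -0.1, 0, 0, 0], [1, 0, 0, 0, 0, 0, 0], [1, 0, 0, 0, 0, 0, 0]],
])

```text
time_s: 23.78
tcp_pos: [598.9, -0.5, 125.4]
orientation: [-2.219, -2.221, 0.002]
force: [0.2, -0.6, -0.1]
gripper_width: 0.2
finger_force: 0.0
```

```bash
python3 - <<'E'
from fit import *
s,im=avg(2);sc=get_image("scene");o=[]
for n,i in(("scene",sc),("wrist",im)):
    C=cam(n,s);P=proj(C,s["tcp_pos"]+np.array([[0,0,-z] for z in(-40,-20,0,22)]))
    print(n,P.round(1).tolist());c=P[1].astype(int);x0,y0=c[0]-50,c[1]-60
    v=cv2.resize(i[y0:y0+120,x0:x0+100],(400,480),interpolation=cv2.INTER_CUBIC)
    for p,col in zip(P,((255,0,0),(255,255,0),(0,255,0),(0,0,255))): cv2.drawMarker(v,tuple(((p-[x0,y0]+.5)*4).astype(int)),col,0,12,1)
    o.append(v)
cv2.imwrite("pics/tip.png",np.hstack(o)[:,:,::-1])
import station;print(finger_overhang)
E
```

```text
tcp avg [ 5.987e+02 -4.000e-01  1.250e+02] sd [0.2 0.1 0.4] yaw/tilt err [ 0.0025  0.0005 -0.0009] t 23.8
scene [[295.2, 177.0], [295.6, 183.3], [295.9, 189.3], [296.3, 195.7]]
wrist [[319.4, 285.9], [319.5, 263.4], [319.6, 246.2], [319.7, 231.3]]
22.0
```

View pics/tip.png

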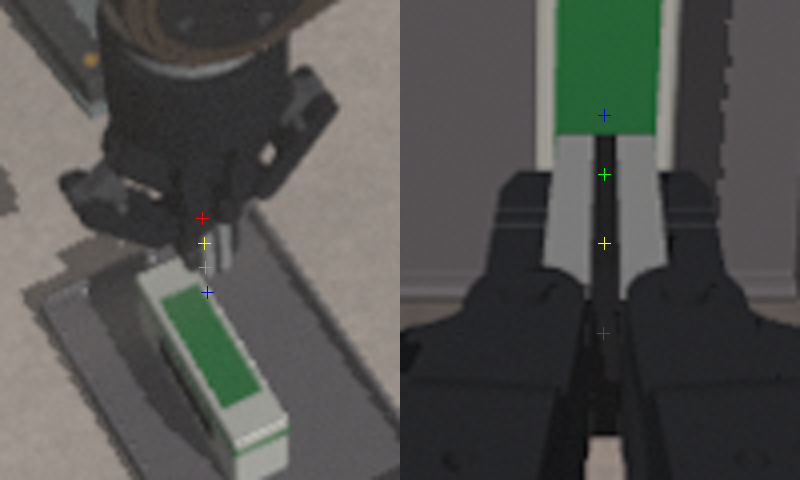

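Emit:
apply_moves([
  [[-1, 0, 0, 0, 0, 0, 0], [-1, 0, 0, 0, 0, 0, 0], [-1, 0, 0, 0, 0, 0, 0], [-1, 0, 0, 0.04, 0, 0, 0], [-1, 0, 0, 0.07, 0, 0, 0]],
])

```text
time_s: 24.55
tcp_pos: [600.6, -0.7, 82.6]
orientation: [2.219, 2.221, 0.002]
force: [-0.2, 0.6, -1.2]
gripper_width: 85.4
finger_force: 0.0
```

Emit:
apply_moves([
  [[-1, 0, 0, 0.07, 0, 0, 0], [-1, 0, 0, 0.05, 0, 0, 0], [-1, 0, 0, 0.03, 0, 0, 0], [-1, 0, 0, 0, 0, 0, 0], [-1, 0, 0, 0, 0, 0, 0]],
])

```text
time_s: 25.18
tcp_pos: [600.7, -0.7, 23.7]
orientation: [2.219, 2.221, 0.002]
force: [-0.2, 0.7, -1.1]
gripper_width: 85.3
finger_force: 0.0
```

Emit:
apply_moves([
  [[0, 0, 0, 0, 0, 0, 0], [1, 0, 0, 0, 0, 0, 0], [1, 0, 0, 0, 0, 0, 0], [1, 0, 0, 0, 0, 0, 0], [1, 0, 0, 0, 0, 0, 0]],
])

```text
time_s: 25.8
tcp_pos: [600.1, -0.7, 23.2]
orientation: [2.22, 2.222, 0.001]
force: [-1.5, -0.1, 3.2]
gripper_width: 28.6
finger_force: 60.5
```

Emit:
apply_moves([
  [[1, 0, 0, -0.03, 0, 0, 0], [1, 0, 0, -0.05, 0, 0, 0], [1, 0, 0, -0.06, 0, 0, 0], [1, 0, 0, -0.0475, 0, 0, 0], [1, -0.04, -0.01, 0, 0, 0, 0]],
])

```text
time_s: 26.42
tcp_pos: [597.4, -16.7, 100.5]
orientation: [2.215, 2.221, 0.005]
force: [-0.4, -0.6, -3.8]
gripper_width: 28.9
finger_force: 59.9
```

Emit:
apply_moves([
  [[1, -0.08, -0.02, 0, 0, 0, 0], [1, -0.1, -0.03, 0, 0, 0, 0], [1, -0.1, -0.03, 0, 0, 0, 0], [1, -0.1, -0.03, 0, 0, 0, 0], [1, -0.1, -0.03, 0, 0, 0, 0]],
])

```text
time_s: 27.05
tcp_pos: [538.1, -210.4, 96.5]
orientation: [-2.22, -2.221, 0.001]
force: [0.5, 0.6, -2.6]
gripper_width: 29.0
finger_force: 59.8
```

Emit:
apply_moves([
  [[1, -0.08, -0.015, 0, 0, 0, 0], [1, -0.05, -0.004, 0, 0, 0, -0.01], [1, 0, 0, 0, 0, 0, -0.0132], [1, 0, 0, 0, 0, 0, 0], [1, 0, 0, 0, 0, 0, 0]],
])

```text
time_s: 27.68
tcp_pos: [531.7, -260.6, 96.9]
orientation: [-2.138, -2.3, 0.0]
force: [0.2, 1.1, -2.5]
gripper_width: 29.3
finger_force: 59.9
```

```bash
python3 - <<'E'
from fit import *
s,im=avg(3);sc=get_image("scene")
v=np.hstack([cv2.resize(sc[60:210,190:390],(400,300)),cv2.resize(im[100:400,120:520],(400,300))])
cv2.imwrite("pics/carry2.png",v[:,:,::-1]);print(s["gripper_width"],s["force"].round(1))
move_to((532.5,-260.6,98),0.073)
E
```

```text
tcp avg [ 531.9 -260.5   97.1] sd [0.2 0.1 0.2] yaw/tilt err [ 0.0009  0.0005 -0.0735] t 27.8
28.465336923451467 [ 0.5 -0.7 -3.5]
tcp [ 532.4 -260.4   97.5] d/0.4m [-0.0006  0.0003 -0.0011]
rot/pi [-0.     -0.      0.0004]
```

View pics/carry2.png

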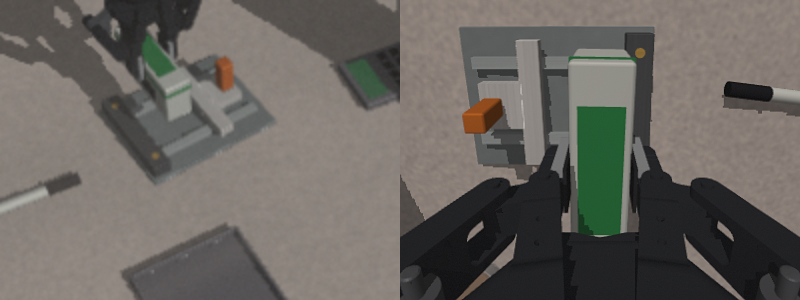

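Emit:
apply_moves([
  [[1, 0, 0, 0.05, 0, 0, 0], [1, 0, 0, 0.06, 0, 0, 0], [1, 0, 0, 0.035, 0, 0, 0], [1, 0, 0, 0.01, 0, 0, 0], [1, 0, 0, 0.005, 0, 0, 0]],
])

```text
time_s: 28.5
tcp_pos: [532.7, -260.8, 33.6]
orientation: [2.138, 2.302, 0.0]
force: [1.1, -0.4, -2.4]
gripper_width: 28.9
finger_force: 59.8
```

Emit:
apply_moves([
  [[1, 0, 0, 0, 0, 0, 0], [1, 0, 0, 0.003, 0, 0, 0], [1, 0, 0, 0, 0, 0, 0]],
])

```text
time_s: 28.88
tcp_pos: [532.6, -260.8, 32.8]
orientation: [2.137, 2.301, 0.0]
force: [0.7, 1.1, -3.4]
gripper_width: 29.0
finger_force: 59.8
```

Emit:
apply_moves([
  [[1, 0, 0, 0.003, 0, 0, 0], [1, 0, 0, 0, 0, 0, 0], [1, 0, 0, 0, 0, 0, 0]],
])

```text
time_s: 29.25
tcp_pos: [532.4, -260.6, 31.2]
orientation: [2.138, 2.302, 0.0]
force: [-0.7, -0.2, -3.5]
gripper_width: 29.0
finger_force: 59.9
```

Emit:
apply_moves([
  [[1, 0, 0, 0.0015, 0, 0, 0], [1, 0, 0, 0, 0, 0, 0], [1, 0, 0, 0, 0, 0, 0]],
])

```text
time_s: 29.62
tcp_pos: [532.4, -260.7, 31.2]
orientation: [-2.138, -2.302, 0.0]
force: [-2.0, 0.8, 3.4]
gripper_width: 28.8
finger_force: 60.4
```

Contact at the expected height. Release, rise, and look at the seat.

Emit:
apply_moves([
  [[0.3, 0, 0, 0, 0, 0, 0], [0, 0, 0, 0, 0, 0, 0], [-0.3, 0, 0, 0, 0, 0, 0], [-0.5, 0, 0, 0, 0, 0, 0], [-0.5, 0, 0, -0.04, 0, 0, 0]],
])

```text
time_s: 30.25
tcp_pos: [531.3, -259.9, 45.7]
orientation: [-2.136, -2.299, 0.001]
force: [-0.1, 0.5, 0.3]
gripper_width: 63.9
finger_force: 0.0
```

Emit:
apply_moves([
  [[-0.5, 0, 0, -0.1, 0, 0, 0], [-0.5, 0.04, -0.04, -0.1, 0, 0, 0], [1, 0.06, -0.05, -0.1, 0, 0, 0], [1, 0.06, -0.05, -0.05, 0, 0, 0], [1, 0, 0, 0, 0, 0, 0]],
])

```text
time_s: 30.88
tcp_pos: [472.3, -200.6, 190.1]
orientation: [2.133, 2.299, 0.002]
force: [0.4, -1.1, -0.4]
gripper_width: 9.5
finger_force: 0.0
```

Emit:
apply_moves([
  [[1, 0, 0, 0, 0, 0, 0], [1, 0, 0, 0, 0, 0, 0]],
])

```text
time_s: 31.12
tcp_pos: [471.8, -201.2, 185.8]
orientation: [-2.137, -2.3, 0.0]
force: [-1.0, 0.1, -0.5]
gripper_width: 0.0
finger_force: 0.0
```

```bash
python3 - <<'E'
from fit import *
s,im=avg(3);sc=get_image("scene")
x0,y0=240,150
C=cam("wrist",s);print(proj(C,[[532,-260,62],[443,-266,63]]).round(0))
v=np.hstack([cv2.resize(sc[70:190,210:370],(400,300)),cv2.resize(im[110:350,160:480],(400,300))])
cv2.imwrite("pics/seat.png",v[:,:,::-1])
m=cmask(im,"green",90);k,l,st,ce=cv2.connectedComponentsWithStats(m.astype(np.uint8));u=proj(C,[[532,-260,62]])[0]
for i in range(1,k):
    if st[i,4]>80 and np.hypot(*(ce[i]-u))<40:
        b=cv2.boxPoints(cv2.minAreaRect(np.argwhere(l==i)[:,::-1].astype(np.float32)));print(onz(C,ce[i],62)[0].round(1),onz(C,b,62)[:,:2].round(1).tolist())
h=cv2.cvtColor(im,cv2.COLOR_RGB2HSV);m=((h[...,0]<14)&(h[...,1]>170)&(h[...,2]>60));k,l,st,ce=cv2.connectedComponentsWithStats(m.astype(np.uint8))
for i in range(1,k):
    if 60<st[i,4]<2000: print(st[i],ce[i].round(1),onz(C,ce[i],63)[0].round(1))
E
```

```text
tcp avg [ 471.8 -201.2  185.7] sd [0.  0.  0.1] yaw/tilt err [ 0.0014  0.001  -0.0734] t 31.2
[[372. 248.]
 [289. 248.]]
[ 532.8 -259.4   62. ] [[524.1, -295.3], [520.4, -226.1], [541.4, -226.1], [546.6, -295.5]]
[282 229  16  26 343] [289.6 241. ] [ 443.7 -258.    63. ]
[559 395  49   5 211] [581.6 397.3] [ 846.1 -462.5   63. ]
```

View pics/seat.png

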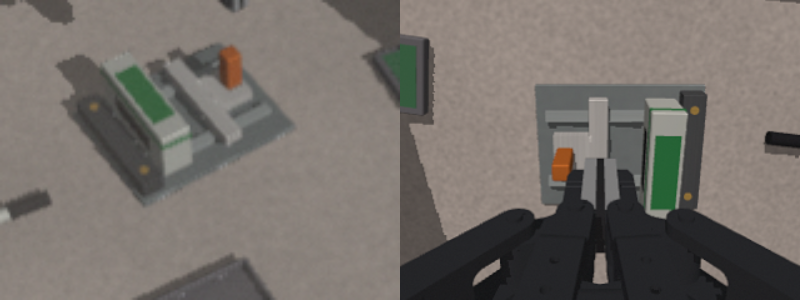

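Emit:
apply_moves([
  [[1, -0.07, -0.08, 0, 0, 0, 0], [1, -0.0865, -0.091, 0.05, 0, 0, 0], [1, 0, 0, 0.1, 0, 0, 0], [1, 0, 0, 0.1, 0, 0, 0], [1, 0, 0, 0, 0, 0, 0]],
])

```text
time_s: 31.95
tcp_pos: [405.9, -266.5, 83.1]
orientation: [-2.133, -2.295, -0.001]
force: [-0.8, -0.0, -0.1]
gripper_width: -0.2
finger_force: 0.0
```

Emit:
apply_moves([
  [[1, 0, 0, 0.08, 0, 0, 0], [1, 0, 0, 0.05, 0, 0, 0], [1, 0, 0, 0.017, 0, 0, 0], [1, 0, 0, 0, 0, 0, 0], [1, 0, 0, 0, 0, 0, 0]],
])

```text
time_s: 32.58
tcp_pos: [409.2, -269.3, 29.3]
orientation: [2.136, 2.3, -0.0]
force: [-0.2, 0.2, -0.3]
gripper_width: 0.0
finger_force: 0.0
```

```bash
python3 - <<'E'
from fit import *
s,im=avg(2);sc=get_image("scene");tp=get_image("top")
v=np.hstack([cv2.resize(sc[60:180,210:370],(400,300)),cv2.resize(im[100:400,120:520],(400,300))])
cv2.imwrite("pics/push.png",v[:,:,::-1])
E
```

```text
tcp avg [ 409.1 -269.2   29.2] sd [0.1 0.  0.1] yaw/tilt err [-0.0017 -0.0019 -0.074 ] t 32.6
```

View pics/push.png

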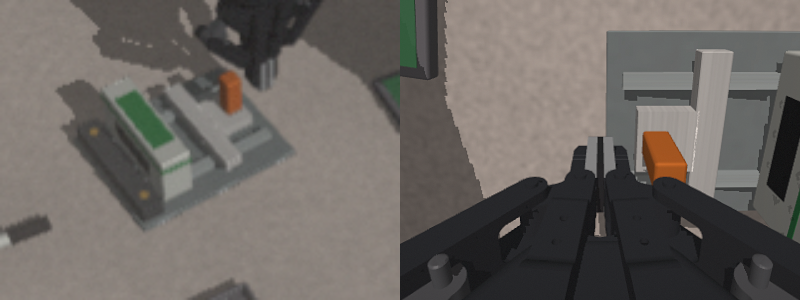

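Emit:
apply_moves([
  [[1, 0, 0.015, 0, 0, 0, 0], [1, 0, 0.02, 0, 0, 0, 0], [1, 0, 0.02, 0, 0, 0, 0], [1, 0, 0.015, 0, 0, 0, 0], [1, 0, 0, 0, 0, 0, 0]],
])

```text
time_s: 33.4
tcp_pos: [437.0, -266.2, 27.7]
orientation: [2.137, 2.301, 0.001]
force: [0.2, 0.3, 1.1]
gripper_width: 0.2
finger_force: 0.0
```

Emit:
apply_moves([
  [[1, 0, 0.01, 0, 0, 0, 0], [1, 0, 0.01, 0, 0, 0, 0], [1, 0, 0.005, 0, 0, 0, 0], [1, 0, 0, 0, 0, 0, 0]],
])

```text
time_s: 33.9
tcp_pos: [446.2, -265.5, 27.6]
orientation: [-2.138, -2.302, -0.0]
force: [-0.9, -0.4, -0.8]
gripper_width: 0.1
finger_force: 0.9
```

Emit:
apply_moves([
  [[1, 0, 0.006, 0, 0, 0, 0], [1, 0, 0.006, 0, 0, 0, 0], [1, 0, 0, 0, 0, 0, 0]],
])

```text
time_s: 34.28
tcp_pos: [451.0, -265.1, 27.6]
orientation: [-2.138, -2.302, -0.0]
force: [-1.7, -0.8, -0.2]
gripper_width: -0.1
finger_force: 1.0
```

```bash
python3 - <<'E'
from fit import *
s,im=avg(2);sc=get_image("scene")
v=np.hstack([cv2.resize(sc[60:180,210:370],(400,300)),cv2.resize(im[100:400,120:520],(400,300))])
cv2.imwrite("pics/push2.png",v[:,:,::-1]);print(s["force"])
C=cam("wrist",s)
h=cv2.cvtColor(im,cv2.COLOR_RGB2HSV);m=((h[...,0]<14)&(h[...,1]>170)&(h[...,2]>60));k,l,st,ce=cv2.connectedComponentsWithStats(m.astype(np.uint8))
for i in range(1,k):
    if 60<st[i,4]<4000: print(st[i],onz(C,[[st[i,0],st[i,1]+st[i,3]*.4],[st[i,0]+st[i,2],st[i,1]+st[i,3]*.8]],63).round(1))
E
```

```text
tcp avg [ 451.  -265.1   27.7] sd [0. 0. 0.] yaw/tilt err [-0.0002  0.0002 -0.0738] t 34.3
[-2.05279808 -0.11609202 -0.65119027]
[ 344  234   39   51 1391] [[ 461.1 -251.    63. ]
 [ 480.3 -260.2   63. ]]
```

View pics/push2.png

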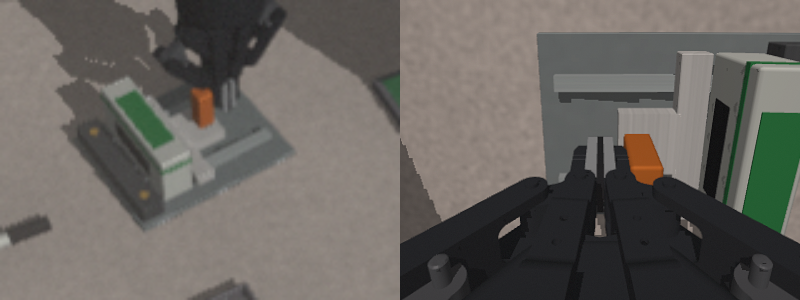

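Emit:
apply_moves([
  [[1, 0, 0.006, 0, 0, 0, 0], [1, 0, 0.006, 0, 0, 0, 0], [1, 0, 0, 0, 0, 0, 0]],
])

```text
time_s: 34.8
tcp_pos: [455.6, -264.8, 27.7]
orientation: [-2.137, -2.302, 0.0]
force: [-3.6, 0.7, -0.6]
gripper_width: 0.1
finger_force: 1.8
```

Emit:
apply_moves([
  [[1, 0, 0.006, 0, 0, 0, 0], [1, 0, 0, 0, 0, 0, 0], [1, 0, 0, 0, 0, 0, 0]],
])

```text
time_s: 35.17
tcp_pos: [458.0, -264.6, 27.7]
orientation: [-2.138, -2.302, -0.0]
force: [-4.6, 0.6, 0.1]
gripper_width: -0.0
finger_force: 2.0
```

Emit:
apply_moves([
  [[1, 0, 0.004, 0, 0, 0, 0], [1, 0, 0, 0, 0, 0, 0], [1, 0, 0, 0, 0, 0, 0]],
])

```text
time_s: 35.55
tcp_pos: [459.6, -264.5, 27.7]
orientation: [-2.138, -2.302, -0.0]
force: [-3.4, 0.0, -0.5]
gripper_width: 0.1
finger_force: 2.0
```

Emit:
apply_moves([
  [[1, 0, 0.004, 0, 0, 0, 0], [1, 0, 0, 0, 0, 0, 0], [1, 0, 0, 0, 0, 0, 0]],
])

```text
time_s: 35.92
tcp_pos: [460.0, -264.4, 27.7]
orientation: [-2.135, -2.3, 0.003]
force: [-8.6, -1.2, 1.8]
gripper_width: -0.3
finger_force: 4.3
```

Emit:
apply_moves([
  [[1, 0, 0.003, 0, 0, 0, 0], [1, 0, 0, 0, 0, 0, 0], [1, 0, 0, 0, 0, 0, 0]],
])

```text
time_s: 36.3
tcp_pos: [460.0, -264.4, 27.7]
orientation: [-2.133, -2.299, 0.006]
force: [-12.7, -0.6, 4.8]
gripper_width: -0.3
finger_force: 6.6
```

Emit:
apply_moves([
  [[1, 0, 0.003, 0, 0, 0, 0], [1, 0, 0, 0, 0, 0, 0], [1, 0, 0, 0, 0, 0, 0]],
])

```text
time_s: 36.67
tcp_pos: [460.0, -264.4, 27.7]
orientation: [-2.13, -2.298, 0.008]
force: [-17.1, -1.6, 7.5]
gripper_width: 0.1
finger_force: 8.9
```

Emit:
apply_moves([
  [[1, 0, -0.01, 0, 0, 0, 0], [1, 0, -0.03, 0, 0, 0, 0], [1, 0, -0.03, -0.05, 0, 0, 0], [1, 0, 0, -0.1, 0, 0, 0], [1, 0.08, 0.05, -0.12, 0, 0, 0.01]],
])

```text
time_s: 37.3
tcp_pos: [453.4, -234.1, 137.2]
orientation: [2.178, 2.261, 0.001]
force: [1.7, -1.0, 0.6]
gripper_width: 0.1
finger_force: 0.0
```

Emit:
apply_moves([
  [[-1, 0.11, 0.05, -0.1, 0, 0, 0.0132], [-1, 0.06, 0, 0, 0, 0, 0], [-1, 0, 0, 0, 0, 0, 0], [-1, 0, 0, 0, 0, 0, 0], [-1, 0, 0, 0, 0, 0, 0]],
])

```text
time_s: 37.92
tcp_pos: [471.2, -165.2, 175.2]
orientation: [-2.221, -2.221, 0.0]
force: [-0.4, -1.0, -0.0]
gripper_width: 85.4
finger_force: 0.0
```

```bash
python3 - <<'E'
from fit import *
s,im=avg(2);sc=get_image("scene");tp=get_image("top")
C=cam("wrist",s);u=proj(C,[[515,-260,24]])[0].astype(int);print(u)
v=np.hstack([cv2.resize(sc[65:170,210:350],(400,300)),cv2.resize(im[u[1]-60:u[1]+60,u[0]-80:u[0]+80],(400,300),interpolation=cv2.INTER_CUBIC)])
cv2.imwrite("pics/clamped.png",v[:,:,::-1])
m=cmask(im,"green",90);k,l,st,ce=cv2.connectedComponentsWithStats(m.astype(np.uint8));u=proj(C,[[536,-260,62]])[0]
for i in range(1,k):
    if st[i,4]>80 and np.hypot(*(ce[i]-u))<40:
        b=cv2.boxPoints(cv2.minAreaRect(np.argwhere(l==i)[:,::-1].astype(np.float32)));print(onz(C,ce[i],62)[0].round(1),onz(C,b,62)[:,:2].round(1).tolist())
E
```

```text
tcp avg [ 471.1 -165.1  175.2] sd [0. 0. 0.] yaw/tilt err [0.0004 0.0003 0.0003] t 38.0
[356 261]
[ 537.8 -258.7   62. ] [[525.5, -225.6], [545.3, -225.6], [550.5, -294.8], [529.3, -294.7]]
```

View pics/clamped.png

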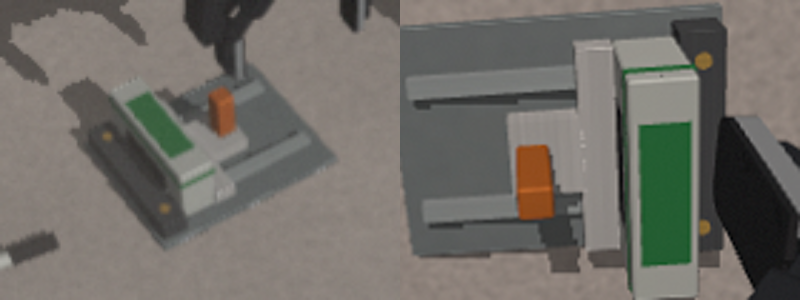

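Emit:
apply_moves([
  [[-1, 0.06, 0, -0.05, 0, 0, 0], [-1, 0.12, 0.02, -0.05, 0, 0, 0], [-1, 0.13, 0.03, -0.05, 0, 0, 0], [-1, 0.13, 0.03, 0, 0, 0, 0], [-1, 0.13, 0.03, 0, 0, 0, 0]],
])

```text
time_s: 38.75
tcp_pos: [515.7, 65.0, 236.2]
orientation: [2.22, 2.221, 0.001]
force: [0.7, -0.6, -0.8]
gripper_width: 85.1
finger_force: 0.0
```

Emit:
apply_moves([
  [[-1, 0.13, 0.03, 0, 0, 0, 0], [-1, 0.13, 0.007, 0, 0, 0, 0], [-1, 0.13, 0, 0, 0, 0, 0], [-1, 0.0775, 0, 0, 0, 0, 0], [-1, 0, 0, 0, 0, 0, 0]],
])

```text
time_s: 39.38
tcp_pos: [529.5, 252.3, 235.2]
orientation: [-2.217, -2.226, 0.001]
force: [0.1, 0.3, -0.3]
gripper_width: 85.3
finger_force: 0.0
```

Emit:
apply_moves([
  [[-1, 0, 0, 0, 0, 0, 0], [-1, 0, 0, 0, 0, 0, 0]],
])

```text
time_s: 39.62
tcp_pos: [530.0, 249.5, 235.6]
orientation: [2.222, 2.221, -0.001]
force: [-0.0, -0.6, 0.2]
gripper_width: 85.5
finger_force: 0.0
```

```bash
python3 - <<'E'
from fit import *
s,im=avg(2);cv2.imwrite("pics/w_mat.png",im[:,:,::-1])
ini={"red":(530,291.5),"blue":(580.3,232),"yellow":(480.5,228)}
V=[(cam("wrist",s),im)]
print(fitcaps(V,ini,3,None))
for c in ini: print(fitcaps(V,{c:ini[c]},3,None))
sc=cv2.imread("pics/s_d.png")[:,:,::-1].copy();tp=cv2.imread("pics/t_d.png")[:,:,::-1].copy()
print("earlier fixed",fitcaps([(cam("scene"),sc)],ini,3,None))
move_to((480.5,228,150),0)
E
```

```text
tcp avg [530.  249.5 235.6] sd [0.  0.  0.1] yaw/tilt err [ 0.0001 -0.0002  0.0007] t 39.7
({'red': array([528.2, 290.6]), 'blue': array([581.8, 228.8]), 'yellow': array([477.8, 225.6])}, np.float64(-7.7), np.float64(0.06))
({'red': array([528.4, 291.5])}, np.float64(0.1), np.float64(0.041))
({'blue': array([582.7, 227.7])}, np.float64(-12.1), np.float64(0.057))
({'yellow': array([480. , 229.7])}, np.float64(2.7), np.float64(0.114))
earlier fixed ({'red': array([528.2, 292.1]), 'blue': array([580.1, 233.5]), 'yellow': array([479.7, 229.7])}, np.float64(3.5), np.float64(0.167))
tcp [530.  249.6 235.7] d/0.4m [-0.0541 -0.1237  0.2143]
rot/pi [ 0.      0.     -0.0002]
```

Emit:
apply_moves([
  [[-1, -0.025, -0.06, 0.05, 0, 0, 0], [-1, -0.0265, -0.065, 0.1, 0, 0, 0], [-1, 0, 0, 0.06, 0, 0, 0], [-1, 0, 0, 0, 0, 0, 0], [-1, 0, 0, 0.07, 0, 0, 0]],
])

```text
time_s: 40.35
tcp_pos: [483.2, 230.5, 127.4]
orientation: [2.218, 2.219, 0.011]
force: [0.1, -0.1, 0.8]
gripper_width: 85.5
finger_force: 0.0
```

Emit:
apply_moves([
  [[-1, 0, 0, 0.07, 0, 0, 0], [-1, 0, 0, 0.045, 0, 0, 0], [-1, 0, 0, 0.02, 0, 0, 0], [-1, 0, 0, 0, 0, 0, 0], [-1, 0, 0, 0, 0, 0, 0]],
])

```text
time_s: 40.98
tcp_pos: [480.7, 230.3, 70.9]
orientation: [2.22, 2.222, 0.003]
force: [0.8, 0.5, 0.4]
gripper_width: 85.3
finger_force: 0.0
```

Emit:
apply_moves([
  [[0, 0, 0, 0, 0, 0, 0], [1, 0, 0, 0, 0, 0, 0], [1, 0, 0, 0, 0, 0, 0], [1, 0, 0, 0, 0, 0, 0], [1, 0, 0, 0, 0, 0, 0]],
])

```text
time_s: 41.6
tcp_pos: [480.2, 230.2, 70.2]
orientation: [2.22, 2.222, 0.001]
force: [-0.1, 0.5, 2.6]
gripper_width: 34.4
finger_force: 60.1
```

Emit:
apply_moves([
  [[1, 0, 0, -0.03, 0, 0, 0], [1, 0, 0, -0.05, 0, 0, 0], [1, 0, 0, -0.05, 0, 0, 0], [1, -0.04, 0.01, 0, 0, 0, 0], [1, -0.08, 0.02, 0, 0, 0, 0]],
])

```text
time_s: 42.22
tcp_pos: [491.3, 181.3, 121.0]
orientation: [-2.218, -2.225, 0.001]
force: [0.0, -0.3, -0.3]
gripper_width: 34.6
finger_force: 59.9
```

Emit:
apply_moves([
  [[1, -0.1, 0.03, 0, 0, 0, 0], [1, -0.11, 0.04, 0, 0, 0, 0], [1, -0.11, 0.04, 0, 0, 0, 0], [1, -0.1, 0.03, 0, 0, 0, 0], [1, -0.08, 0.0175, 0, 0, 0, 0]],
])

```text
time_s: 42.85
tcp_pos: [554.4, -20.5, 120.4]
orientation: [-2.221, -2.22, 0.002]
force: [0.5, 0.5, -1.7]
gripper_width: 34.2
finger_force: 59.9
```

Emit:
apply_moves([
  [[1, -0.05, 0, 0, 0, 0, 0], [1, -0.028, 0, 0, 0, 0, 0], [1, 0, 0, 0.06, 0, 0, 0], [1, 0, 0, 0.05, 0, 0, 0], [1, 0, 0, 0, 0, 0, 0]],
])

```text
time_s: 43.48
tcp_pos: [552.9, -48.1, 75.5]
orientation: [-2.216, -2.22, 0.004]
force: [0.3, -0.1, -2.2]
gripper_width: 34.4
finger_force: 60.0
```

Emit:
apply_moves([
  [[1, 0, 0, 0, 0, 0, 0], [1, 0, 0, 0, 0, 0, 0], [1, 0, 0, 0, 0, 0, 0]],
])

```text
time_s: 43.85
tcp_pos: [555.6, -49.1, 78.6]
orientation: [2.219, 2.222, 0.001]
force: [-1.3, -0.1, -1.6]
gripper_width: 34.8
finger_force: 60.0
```

Emit:
apply_moves([
  [[1, 0, 0, 0.008, 0, 0, 0], [1, 0, 0, 0.006, 0, 0, 0], [1, 0, 0, 0.003, 0, 0, 0], [1, 0, 0, 0, 0, 0, 0], [1, 0, 0, 0, 0, 0, 0]],
])

```text
time_s: 44.48
tcp_pos: [554.9, -49.1, 71.2]
orientation: [-2.22, -2.222, 0.001]
force: [-2.0, 0.8, 4.1]
gripper_width: 34.2
finger_force: 60.2
```

Emit:
apply_moves([
  [[1, 0, 0, 0.002, 0, 0, 0], [1, 0, 0, 0, 0, 0, 0]],
])

```text
time_s: 44.72
tcp_pos: [555.0, -49.1, 71.2]
orientation: [-2.22, -2.222, 0.001]
force: [-4.4, 0.0, 7.6]
gripper_width: 34.4
finger_force: 60.7
```

Emit:
apply_moves([
  [[0.2, 0, 0, 0, 0, 0, 0], [-0.2, 0, 0, 0, 0, 0, 0], [-0.6, 0, 0, 0, 0, 0, 0], [-1, 0, 0, 0, 0, 0, 0], [-1, 0, 0, -0.05, 0, 0, 0]],
])

```text
time_s: 45.35
tcp_pos: [553.5, -48.7, 88.2]
orientation: [-2.218, -2.22, 0.003]
force: [-0.2, -0.2, -0.1]
gripper_width: 85.6
finger_force: 0.0
```

Emit:
apply_moves([
  [[-1, 0, 0, -0.08, 0, 0, 0], [-1, 0.06, 0, -0.07, 0, 0, 0], [-1, 0.12, 0, 0, 0, 0, 0], [-1, 0.13, 0.02, 0, 0, 0, 0], [-1, 0.13, 0.02, 0, 0, 0, 0]],
])

```text
time_s: 45.98
tcp_pos: [571.1, 128.4, 150.2]
orientation: [2.221, 2.221, 0.001]
force: [-0.4, 0.0, 0.8]
gripper_width: 85.4
finger_force: 0.0
```

Emit:
apply_moves([
  [[-1, 0.13, 0.02, 0, 0, 0, 0], [-1, 0.09, 0.003, 0, 0, 0, 0], [-1, 0.0425, 0, 0, 0, 0, 0], [-1, 0, 0, 0, 0, 0, 0], [-1, 0, 0, 0, 0, 0, 0]],
])

```text
time_s: 46.6
tcp_pos: [580.0, 230.7, 149.9]
orientation: [2.221, 2.221, -0.001]
force: [1.0, 0.1, -0.3]
gripper_width: 85.3
finger_force: 0.0
```

```bash
python3 - <<'E'
from fit import *
s,im=avg(1);T=[(cam(k),get_image(k)) for k in("scene","top")]
for v in T:
    try: print(fitcaps([v],{"yellow":(555,-50)},4,None))
    except Exception as e: print(e)
move_to((580.3,232,70),0)
E
```

```text
tcp avg [580.  230.7 149.9] sd [0. 0. 0.] yaw/tilt err [ 0.0003 -0.0006  0.0001] t 46.6
({'yellow': array([554.6, -49.1])}, np.float64(5.8), np.float64(0.207))
({'yellow': array([558.1, -52.2])}, np.float64(-14.2), np.float64(0.062))
tcp [580.2 230.6 150.1] d/0.4m [3.400e-03 2.000e-04 2.003e-01]
rot/pi [ 0.      0.0001 -0.0003]
```

Yellow is back and upright. Grip blue.

Emit:
apply_moves([
  [[-1, 0.0034, 0, 0.06, 0, 0, 0], [-1, 0, 0, 0.07, 0, 0, 0], [-1, 0, 0, 0.05, 0, 0, 0], [-1, 0, 0, 0.02, 0, 0, 0], [-1, 0, 0, 0, 0, 0, 0]],
])

```text
time_s: 47.38
tcp_pos: [579.9, 233.0, 69.8]
orientation: [-2.22, -2.222, 0.001]
force: [0.5, 0.1, 0.2]
gripper_width: 85.8
finger_force: 0.0
```

Emit:
apply_moves([
  [[-1, 0, 0, 0, 0, 0, 0], [0, 0, 0, 0, 0, 0, 0], [1, 0, 0, 0, 0, 0, 0], [1, 0, 0, 0, 0, 0, 0], [1, 0, 0, 0, 0, 0, 0]],
])

```text
time_s: 48.0
tcp_pos: [580.4, 233.5, 70.7]
orientation: [2.22, 2.222, 0.002]
force: [-1.4, -0.5, 2.0]
gripper_width: 34.4
finger_force: 60.0
```

Emit:
apply_moves([
  [[1, 0, 0, 0, 0, 0, 0], [1, 0, 0, 0, 0, 0, 0]],
])

```text
time_s: 48.25
tcp_pos: [580.4, 233.4, 70.7]
orientation: [2.22, 2.222, 0.002]
force: [0.4, 0.4, 3.2]
gripper_width: 34.6
finger_force: 60.0
```

Emit:
apply_moves([
  [[1, 0, 0, -0.03, 0, 0, 0], [1, 0, 0, -0.05, 0, 0, 0], [1, 0, 0, -0.05, 0, 0, 0], [1, -0.04, -0.01, 0, 0, 0, 0], [1, -0.08, -0.015, 0, 0, 0, 0]],
])

```text
time_s: 48.88
tcp_pos: [569.7, 184.7, 122.5]
orientation: [2.218, 2.224, 0.001]
force: [-0.5, -1.2, -0.7]
gripper_width: 34.2
finger_force: 59.9
```

Emit:
apply_moves([
  [[1, -0.1, -0.015, 0, 0, 0, 0], [1, -0.1, -0.015, 0, 0, 0, 0], [1, -0.1, -0.005, 0, 0, 0, 0], [1, -0.08, 0, 0, 0, 0, 0], [1, -0.05, 0, 0, 0, 0, 0]],
])

```text
time_s: 49.5
tcp_pos: [555.3, 11.3, 121.7]
orientation: [-2.222, -2.22, 0.001]
force: [0.0, -0.6, -0.8]
gripper_width: 34.7
finger_force: 59.9
```

Emit:
apply_moves([
  [[1, -0.026, 0, 0, 0, 0, 0], [1, 0, 0, 0.06, 0, 0, 0], [1, 0, 0, 0.05, 0, 0, 0], [1, 0, 0, 0, 0, 0, 0], [1, 0, 0, 0, 0, 0, 0]],
])

```text
time_s: 50.12
tcp_pos: [556.7, 3.2, 78.7]
orientation: [2.219, 2.223, 0.001]
force: [-0.1, -0.5, -1.1]
gripper_width: 34.4
finger_force: 59.9
```

Emit:
apply_moves([
  [[1, 0, 0, 0, 0, 0, 0], [1, 0, 0, 0, 0, 0, 0]],
])

```text
time_s: 50.38
tcp_pos: [556.8, 2.9, 79.0]
orientation: [2.219, 2.222, 0.002]
force: [0.4, -0.5, -0.9]
gripper_width: 34.2
finger_force: 59.9
```

Emit:
apply_moves([
  [[1, 0, 0, 0.008, 0, 0, 0], [1, 0, 0, 0.006, 0, 0, 0], [1, 0, 0, 0.004, 0, 0, 0], [1, 0, 0, 0, 0, 0, 0], [1, 0, 0, 0, 0, 0, 0]],
])

```text
time_s: 51.0
tcp_pos: [556.2, 2.9, 71.7]
orientation: [-2.22, -2.222, 0.001]
force: [-3.7, 0.1, 5.2]
gripper_width: 34.8
finger_force: 60.3
```

Emit:
apply_moves([
  [[1, 0, 0, 0.002, 0, 0, 0], [1, 0, 0, 0, 0, 0, 0]],
])

```text
time_s: 51.25
tcp_pos: [556.3, 2.8, 71.7]
orientation: [-2.22, -2.222, 0.001]
force: [-3.6, -0.4, 8.6]
gripper_width: 34.4
finger_force: 60.7
```

Emit:
apply_moves([
  [[0.2, 0, 0, 0, 0, 0, 0], [-0.2, 0, 0, 0, 0, 0, 0], [-0.6, 0, 0, 0, 0, 0, 0], [-1, 0, 0, 0, 0, 0, 0], [-1, 0, 0, -0.05, 0, 0, 0]],
])

```text
time_s: 51.88
tcp_pos: [554.5, 3.1, 88.1]
orientation: [-2.218, -2.22, 0.004]
force: [0.3, -0.6, 0.1]
gripper_width: 85.4
finger_force: 0.0
```

Emit:
apply_moves([
  [[-1, 0, 0, -0.08, 0, 0, 0], [-1, 0.06, 0, -0.07, 0, 0, 0], [-1, 0.12, -0.01, 0, 0, 0, 0], [-1, 0.13, -0.02, 0, 0, 0, 0], [-1, 0.13, -0.02, 0, 0, 0, 0]],
])

```text
time_s: 52.5
tcp_pos: [535.8, 180.2, 150.1]
orientation: [2.221, 2.222, 0.001]
force: [0.5, 0.3, 0.2]
gripper_width: 85.3
finger_force: 0.0
```

Emit:
apply_moves([
  [[-1, 0.13, -0.018, 0, 0, 0, 0], [-1, 0.1, 0, 0, 0, 0, 0], [-1, 0.05, 0, 0, 0, 0, 0], [-1, 0, 0, 0, 0, 0, 0], [-1, 0, 0, 0, 0, 0, 0]],
])

```text
time_s: 53.12
tcp_pos: [528.9, 289.6, 149.8]
orientation: [2.221, 2.221, -0.001]
force: [-0.1, -0.1, -0.0]
gripper_width: 85.2
finger_force: 0.0
```

```bash
python3 - <<'E'
from fit import *
s,im=avg(1);T=(cam("scene"),get_image("scene"))
print(fitcaps([T],{"yellow":(555,-50),"blue":(556,2)},4,None))
move_to((529.5,291.5,70),0)
E
```

```text
tcp avg [528.9 289.6 149.8] sd [0. 0. 0.] yaw/tilt err [ 0.0005 -0.0008  0.    ] t 53.1
({'yellow': array([555.1, -47.2]), 'blue': array([ 5.559e+02, -3.000e-01])}, np.float64(4.2), np.float64(0.535))
tcp [529.  289.5 150. ] d/0.4m [0.0052 0.0013 0.1999]
rot/pi [-0.0001  0.0001 -0.0003]
```

Emit:
apply_moves([
  [[-1, 0, 0.001, 0.06, 0, 0, 0], [-1, 0, 0, 0.07, 0, 0, 0], [-1, 0, 0, 0.05, 0, 0, 0], [-1, 0, 0, 0.02, 0, 0, 0], [-1, 0, 0, 0, 0, 0, 0]],
])

```text
time_s: 53.85
tcp_pos: [529.1, 290.5, 69.8]
orientation: [-2.221, -2.222, 0.001]
force: [-0.2, -0.4, 0.1]
gripper_width: 85.5
finger_force: 0.0
```

Emit:
apply_moves([
  [[-1, 0, 0, 0, 0, 0, 0], [0, 0, 0, 0, 0, 0, 0], [1, 0, 0, 0, 0, 0, 0], [1, 0, 0, 0, 0, 0, 0], [1, 0, 0, 0, 0, 0, 0]],
])

```text
time_s: 54.48
tcp_pos: [529.4, 291.0, 70.7]
orientation: [2.22, 2.222, 0.001]
force: [-0.5, -0.1, 2.7]
gripper_width: 34.5
finger_force: 59.7
```

Emit:
apply_moves([
  [[1, 0, 0, 0, 0, 0, 0], [1, 0, 0, 0, 0, 0, 0]],
])

```text
time_s: 54.72
tcp_pos: [529.4, 291.1, 70.7]
orientation: [2.22, 2.222, 0.001]
force: [-1.0, 0.3, 4.8]
gripper_width: 34.3
finger_force: 59.8
```

Emit:
apply_moves([
  [[1, 0, 0, -0.03, 0, 0, 0], [1, 0, 0, -0.05, 0, 0, 0], [1, 0, 0, -0.05, 0, 0, 0], [1, -0.04, 0.0065, 0, 0, 0, 0], [1, -0.08, 0.01, 0, 0, 0, 0]],
])

```text
time_s: 55.35
tcp_pos: [535.8, 242.2, 122.5]
orientation: [2.218, 2.224, 0.001]
force: [0.6, 0.2, -1.2]
gripper_width: 34.4
finger_force: 59.9
```

Emit:
apply_moves([
  [[1, -0.1, 0.01, 0, 0, 0, 0], [1, -0.1, 0.02, 0, 0, 0, 0], [1, -0.1, 0.02, 0, 0, 0, 0], [1, -0.09, 0, 0, 0, 0, 0], [1, -0.06, 0, 0, 0, 0, 0]],
])

```text
time_s: 55.98
tcp_pos: [555.4, 60.2, 121.6]
orientation: [-2.222, -2.22, 0.002]
force: [-1.0, -0.3, -1.7]
gripper_width: 34.4
finger_force: 59.9
```

Emit:
apply_moves([
  [[1, -0.036, 0, 0, 0, 0, 0], [1, 0, 0, 0.06, 0, 0, 0], [1, 0, 0, 0.05, 0, 0, 0], [1, 0, 0, 0, 0, 0, 0], [1, 0, 0, 0, 0, 0, 0]],
])

```text
time_s: 56.6
tcp_pos: [556.4, 48.5, 78.8]
orientation: [2.22, 2.222, 0.001]
force: [0.1, -0.6, -1.9]
gripper_width: 34.4
finger_force: 60.0
```

Emit:
apply_moves([
  [[1, 0, 0, 0, 0, 0, 0], [1, 0, 0, 0, 0, 0, 0]],
])

```text
time_s: 56.85
tcp_pos: [556.6, 48.5, 79.0]
orientation: [2.219, 2.222, 0.002]
force: [0.3, -0.2, -1.7]
gripper_width: 34.6
finger_force: 60.0
```

Emit:
apply_moves([
  [[1, 0, 0, 0.008, 0, 0, 0], [1, 0, 0, 0.006, 0, 0, 0], [1, 0, 0, 0.004, 0, 0, 0], [1, 0, 0, 0.001, 0, 0, 0], [1, 0, 0, 0, 0, 0, 0]],
])

```text
time_s: 57.48
tcp_pos: [555.9, 48.5, 71.7]
orientation: [-2.22, -2.222, 0.001]
force: [-2.1, -0.0, 5.2]
gripper_width: 34.2
finger_force: 60.6
```

Emit:
apply_moves([
  [[0.2, 0, 0, 0, 0, 0, 0], [-0.2, 0, 0, 0, 0, 0, 0], [-0.6, 0, 0, 0, 0, 0, 0], [-1, 0, 0, 0, 0, 0, 0], [-1, 0, 0, -0.05, 0, 0, 0]],
])

```text
time_s: 58.1
tcp_pos: [554.4, 48.6, 88.7]
orientation: [-2.218, -2.22, 0.004]
force: [0.6, 0.0, 0.5]
gripper_width: 85.4
finger_force: 0.0
```

Emit:
apply_moves([
  [[-1, 0, 0, -0.1, 0, 0, 0], [-1, 0.02, 0, -0.13, 0, 0, 0], [-1, 0, 0, -0.13, 0, 0, 0], [-1, 0, 0, -0.06, 0, 0, 0], [-1, 0, 0, 0, 0, 0, 0]],
])

```text
time_s: 58.72
tcp_pos: [557.3, 56.4, 261.2]
orientation: [2.217, 2.22, 0.006]
force: [-0.1, 0.8, -0.0]
gripper_width: 85.4
finger_force: 0.0
```

Emit:
apply_moves([
  [[-1, 0, 0, 0, 0, 0, 0], [-1, 0, 0, 0, 0, 0, 0]],
])

```text
time_s: 58.98
tcp_pos: [554.9, 56.5, 256.0]
orientation: [-2.218, -2.22, 0.004]
force: [0.1, -0.1, 0.2]
gripper_width: 85.3
finger_force: 0.0
```

```bash
python3 - <<'E'
from fit import *
init={"red":(555.5,49),"blue":(556.2,1.8),"yellow":(554.7,-50)}
s,im=avg(2)
w=(cam("wrist",s),im)
print("w",fitcaps([w],init,4,None))
sc=(cam("scene"),get_image("scene"));print("w+scene",fitcaps([w,sc],init,4,None))
E
```

```text
tcp avg [555.   56.5 256.1] sd [0.1 0.  0.1] yaw/tilt err [ 0.004   0.0003 -0.0009] t 59.0
w ({'red': array([555.2,  45.5]), 'blue': array([556.6,  -4.1]), 'yellow': array([555. , -58.4])}, np.float64(-10.3), np.float64(0.053))
w+scene ({'red': array([555.2,  49.3]), 'blue': array([557. ,   1.6]), 'yellow': array([554.9, -50.2])}, np.float64(2.5), np.float64(0.215))
```

```bash
python3 -c "
from station import *
print(close_job())"
```

```text
the job is handed in; nothing more can be done
None
```

The job is handed in: the cartridge is clamped in the dock, and all three bottles are back upright, each measured within about 1 mm of where it started. I viewed 15 pictures, one over the limit of 14.

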